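# Unpack the cold carrier and rotate the vial stock

## Task

Unscrew the lid of the cold carrier and lay it flat, right way up, in the steel tray. Then restock the middle row of the shelf so that the oldest is used first: bring the two older vials forward to stand one behind the other at the front, the first one close to the front lip, and stand all the new vials from the carrier behind them, all upright in one straight row. Leave the other stock and the things around it where they are.

Things in the scene. Friction and masses are not known exactly. Their poses are not given: they have to be found in the camera images.
- carrier_rim (a point): light blue round insulated cold carrier, 200 mm across, fixed on the trolley; the point is the centre of its open neck at the rim, 134 mm above the trolley; z up. Neck 132 mm inside, 140 mm outside, threaded outside. On a flat deck 40 mm below the rim stand two to four new vials, each 40 mm from the axis at quarter turns, the first on the carrier's own x; their tops are 12 mm above the rim
- lid_grip (a point): white screw lid of the carrier, 172 mm across, 56 mm thick, 0.35 kg, with a grip bar across its top 62 mm long, 20 mm wide, 36 mm high; the point is in the bar on the lid's axis, 14 mm below the bar's top, 22 mm above the lid's top face, 78 mm above its lower edge; x along the bar, z up
- lid: the same lid, origin at the centre of its lower edge. Right-hand thread: anticlockwise from above undoes it, about 2 full turns from closed; it rises 7.5 mm a turn, turns with little effort, stays where it is let go and cannot be lifted until the thread has let go. Lifted 50 mm straight up after that it clears neck and vials
- tray_floor (a point): bright empty stainless steel instrument tray on the trolley, 250 mm (its x) by 210 mm (its y), rim 24 mm high, wall 3 mm, fixed; the point is the centre of its inner floor, 3 mm above the trolley top; z up
- row_front (a point): low open stock shelf, 300 mm deep, 310 mm wide, fixed, board 30 mm above the trolley; the point is the middle of the front lip's inner face, on the board; x runs to the back along the middle row, y left, z up. Clear front lip nearest the robot; lip and rims 30 mm high; 292 mm of board from lip to back rim. The middle row is the 110 mm strip along x between thin grey lines, clear of other stock
- old1_mid (a point): one of the two older vials, at the start towards the back of the shelf's middle row: amber glass vial, short and stout, 40 mm in diameter up to 36 mm, then a 25 mm cap, 52 mm tall, about 90 g; the point is on its axis half-way up (26 mm above its foot), z up its axis, any yaw
- old2_mid (a point): the other older vial: amber glass vial, short and stout, 40 mm in diameter up to 36 mm, then a 25 mm cap, 52 mm tall, about 90 g; the point is on its axis half-way up (26 mm above its foot), z up its axis, any yaw
- new1_mid (a point): new vial 1 (may be absent), at the start inside the carrier: amber glass vial, short and stout, 40 mm in diameter up to 36 mm, then a 25 mm cap, 52 mm tall, about 90 g; the point is on its axis half-way up (26 mm above its foot), z up its axis, any yaw
- new2_mid (a point): new vial 2 (may be absent), at the start inside the carrier: amber glass vial, short and stout, 40 mm in diameter up to 36 mm, then a 25 mm cap, 52 mm tall, about 90 g; the point is on its axis half-way up (26 mm above its foot), z up its axis, any yaw
- new3_mid (a point): new vial 3 (may be absent), at the start inside the carrier: amber glass vial, short and stout, 40 mm in diameter up to 36 mm, then a 25 mm cap, 52 mm tall, about 90 g; the point is on its axis half-way up (26 mm above its foot), z up its axis, any yaw
- new4_mid (a point): new vial 4 (may be absent), at the start inside the carrier: amber glass vial, short and stout, 40 mm in diameter up to 36 mm, then a 25 mm cap, 52 mm tall, about 90 g; the point is on its axis half-way up (26 mm above its foot), z up its axis, any yaw
- carton_a_mid (a point): white and navy carton in the shelf's left row, 60 x 40 x 66 mm; the point is its centre. Other stock
- jar_b_mid (a point): white plastic jar in the shelf's right row, 43 mm across, 60 mm tall; the point is half-way up. Other stock
- big_bottle_mid (a point): amber bottle with a black cap on the trolley behind, 52 mm across, 115 mm tall; the point is half-way up
- syringe_box_mid (a point): navy open carton of wrapped syringes on the trolley behind, 110 x 70 x 58 mm; the point is near its centre
Things that resemble listed ones, but are neither listed nor needed, are in the scene too. Leave any red look-alike of the part that bears old2_mid alone.

How it is judged:
By the outcome, as a careful person would: the job done as asked, in the order asked, and still so for the second after the job is handed in, with the robot touching nothing.
Of new1, new2, new3, new4 only 2 to 4 are there at a start; the rules pass over those that are not, and their reading is None.
At some moment in a run one of old1, old2 may be knocked a few centimetres aside while the robot is not near it.
Once in a run the grip may slacken for a moment while it holds something.
It also fails if it takes over 210 s, if anything falls off the work surface, if the arm or the gripper's body presses on something with over 40 N, if the wrist force passes 120 N, or if a joint passes its speed limit or range.

## Robot

A 6-joint arm with a two-finger parallel gripper is mounted at the origin on the work surface. World frame = base frame: x ahead of the robot, y to its left, z up, the work surface at z = 0. Lengths are in m, angles in degrees, forces in N, time in s.
With the tool pointing down it reaches from about 0.275 to 0.775 m from the base axis. Payload 14.6 kg.
Tool frame: the origin (TCP) lies on the centre line of the jaws, within the pads' length; the fingertips stand 25 mm ahead of it and the grasp point (between the pads) lies 6 mm ahead of it (robot.nose_length is the distance from the TCP to the fingertips, in m); z points along the fingers, y is the line along which they close (so a half turn about z gives the same grasp; the last joint's range is limited). The gripper opens to 85 mm and grips with 20 to 120 N. Pads are 22 mm wide; open, the fingers measure 114 mm over their backs; the gripper's body (76 mm by 85 mm) begins 54 mm behind the grasp point. The pads swing forward as they close: fully open they stand 13 mm farther back than shut.
Start: joints at [-8.898, 15.075, -2.767, 72.158, 0, 81.102], TCP at [0.525, -0, 0.256] pointing down, gripper open.
Joint ranges: [-151.79, 151.79], [-50.71, 97.33], [-67.44, 78.34], [-121.81, 120.89], [-77.56, 73.72], [-180, 180]. Speed limits (degrees/s): [108.29, 108.29, 147.25, 159.86, 180, 180].

## Interface

Orientations are given as [roll, pitch, yaw] about the fixed x, y, z axes, in that order (R = Rz(yaw) Ry(pitch) Rx(roll)).
In Python, from cell import status, eyes, order, robot gives the robot as it stands.
- The arm moves only by the shell command python3 -m handwheel 'ROWS' [FORCE]. ROWS is JSON, a list of rows, each a list of 3 entries, a list of its own where there are three numbers: the shift along the tool's x, y, z in mm, then the turn, a rotation vector about the tool's x, y, z in rad, then the finger opening in mm, from 0 to 85.4. In form: [[[tx, ty, tz], [wx, wy, wz], fingers], ...]. A call has 1 to 5 rows; each row shifts and turns the commanded pose from where the row before left it, along the tool's axes as they then stand; what a row does not reach is not made up. A row lasts 1/8 s, in which the tool goes at most 62.5 mm and 10.7 degrees, less where a joint would pass 70% of its speed; a pose out of reach is approached as far as the arm can. A call is refused whole if a number of a shift passes 62.5 or a number of a turn 0.188, either way. A call with a gripper value outside its range is refused whole. The fingers move at their own pace and stop on an object; FORCE is the grip in N (left out, the last holds). Time passes only in rows, so rows that do not move let the fingers close. It gives the time, the measured TCP pose, the force, the opening and the grip force at its end, in the units of the state.
- status.observe(): the state, without advancing time (a new reading comes with each control period).
- eyes.snapshot(name): name is "scene" or "side" or "wrist"; returns a dict with "pixels" (400x640x3 uint8, red, green, blue), "mtx" (3x3 intrinsics, pixels), "k1" (the pictures are not rectified: a ray, as slopes to the right and down, at radius r is drawn at 1 + k1 r^2 times it, then the intrinsics apply), "pose" (4x4, takes a point from camera to world coordinates); the wrist camera has in their place "hand_eye" (4x4, takes a point from camera to tool coordinates, whose origin is the TCP and whose axes are the flange's). Camera axes: x right, y down, z forward; pixel columns grow to the right and rows downward; lengths in m; the calibration is good to about 2 mm. A picture is of the moment at which its call begins: read the wrist's pose just before it. There is no depth.
- order.finish_job(): hands the job in; it is judged then, once.
The state is a dict: "t": time; "joint_positions": joint angles; "dq": joint speeds; "tau": joint torques, N m; "position": TCP position; "eef_rot": TCP orientation; "contact_force": force on the tool from outside, world axes, zero at the start; "moment": the same for the moment, N m; "gripper_width": finger opening in m; "grasp_force": force on a finger pad.
Only numpy, scipy, OpenCV 4.12 (cv2) and the standard library are available. Lean on these libraries where they do the work, as an engineer would, in place of code of your own. Each camera call takes 0.05 s, during which the arm holds its last target. There are 200 camera calls.

## Working session

There is one attempt and no reset: what is moved stays moved. The work goes in short steps, Python scripts to look and compute and a shell command to move; the robot and the scene stay as the last step left them, time stands still between calls to the robot, and variables do not carry over. Pictures are saved under pics/ and viewed, at most 14 in all, crops included, and the job is handed in when it is done.

```bash
ls; mkdir -p pics; cat > h.py <<'E'
import numpy as np, cv2, json
from cell import status, eyes, order, robot
from scipy.spatial.transform import Rotation as R
def tool():
    s=status.observe(); T=np.eye(4); T[:3,:3]=R.from_euler('xyz',s['eef_rot'],degrees=True).as_matrix(); T[:3,3]=s['position']; return T
def snap(n,save=None):
    T=tool(); d=eyes.snapshot(n)
    d['P']=T@np.array(d['hand_eye']) if n=='wrist' else np.array(d['pose'])
    d['pixels']=np.array(d['pixels'])
    if save: cv2.imwrite('pics/'+save+'.png',d['pixels'][:,:,::-1]); np.savez('pics/'+save,pixels=d['pixels'],P=d['P'],mtx=d['mtx'],k1=d['k1'])
    return d
def ray(d,uv):
    K=np.array(d['mtx']); k=float(d['k1'])
    p=np.array([(uv[0]-K[0,2])/K[0,0],(uv[1]-K[1,2])/K[1,1]]); q=p.copy()
    for _ in range(20): q=p/(1+k*(q@q))
    P=np.array(d['P']); v=P[:3,:3]@np.array([q[0],q[1],1]); return P[:3,3],v/np.linalg.norm(v)
def onz(d,uv,z):
    o,v=ray(d,uv); return o+v*(z-o[2])/v[2]
def proj(d,X):
    P=np.linalg.inv(np.array(d['P'])); c=P[:3,:3]@np.array(X)+P[:3,3]; q=c[:2]/c[2]; q=q*(1+float(d['k1'])*(q@q)); K=np.array(d['mtx']); return K[0,0]*q[0]+K[0,2],K[1,1]*q[1]+K[1,2]
def tri(rs):
    A=np.zeros((3,3));b=np.zeros(3)
    for o,v in rs:
        M=np.eye(3)-np.outer(v,v);A+=M;b+=M@o
    X=np.linalg.solve(A,b); return X,[np.linalg.norm((np.eye(3)-np.outer(v,v))@(X-o)) for o,v in rs]
def load(n): return dict(np.load('pics/'+n+'.npz'))
E
python3 - <<'E'
from h import *
s=status.observe(); print({k:np.round(v,3).tolist() for k,v in s.items()})
for n in('scene','side','wrist'):
    d=snap(n,n+'0'); print(n,np.round(d['P'],3).tolist(),np.round(d['mtx'],1).tolist(),d['k1'])
E
```

```text
pics
{'t': 0.0, 'joint_positions': [-8.898, 15.098, -2.806, 72.158, -0.0, 81.104], 'dq': [0.034, 0.001, 0.063, -0.006, 0.036, -0.002], 'tau': [0.001, -63.761, 38.457, 0.014, 0.0, -0.0], 'position': [0.525, 0.0, 0.256], 'eef_rot': [-179.939, -0.009, 89.998], 'contact_force': [0.312, 0.038, -0.071], 'moment': [0.01, 0.042, 0.028], 'grasp_force': 0.0, 'gripper_width': 0.086}
scene [[-0.858, 0.297, -0.42, 1.014], [0.514, 0.463, -0.722, 0.717], [-0.02, -0.835, -0.55, 0.633], [0.0, 0.0, 0.0, 1.0]] [[382.1, 0.0, 324.1], [0.0, 382.1, 199.6], [0.0, 0.0, 1.0]] -0.04444100786522547
side [[0.976, -0.16, 0.148, 0.438], [-0.218, -0.709, 0.671, -0.693], [-0.003, -0.687, -0.727, 0.91], [0.0, 0.0, 0.0, 1.0]] [[367.0, 0.0, 317.9], [0.0, 367.0, 197.3], [0.0, 0.0, 1.0]] -0.04702421400493338
wrist [[1.0, 0.001, -0.001, 0.526], [0.0, -0.963, -0.269, 0.068], [-0.001, 0.269, -0.963, 0.373], [0.0, 0.0, 0.0, 1.0]] [[277.8, 0.0, 318.4], [0.0, 277.8, 197.6], [0.0, 0.0, 1.0]] -0.019822332017731776
```

View pics/scene0.png

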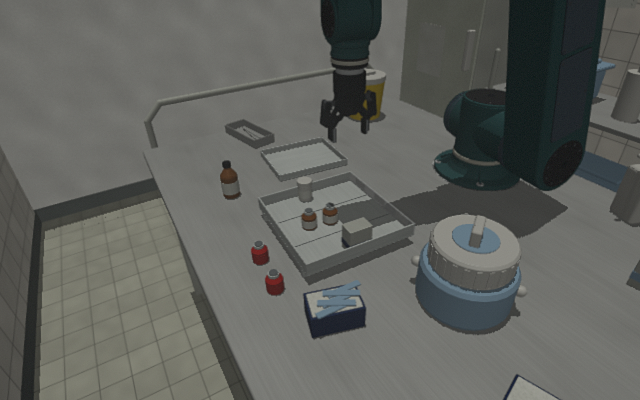

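View pics/side0.png

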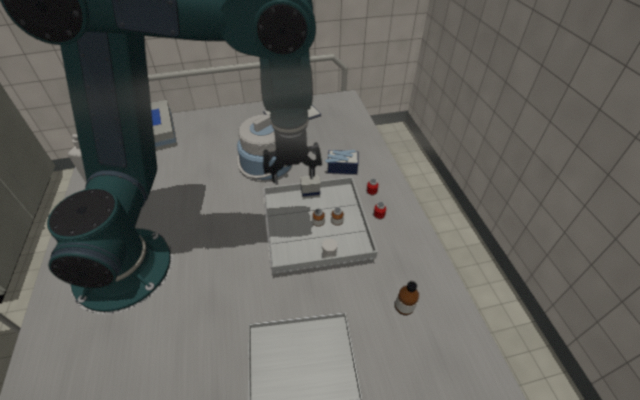

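View pics/wrist0.png

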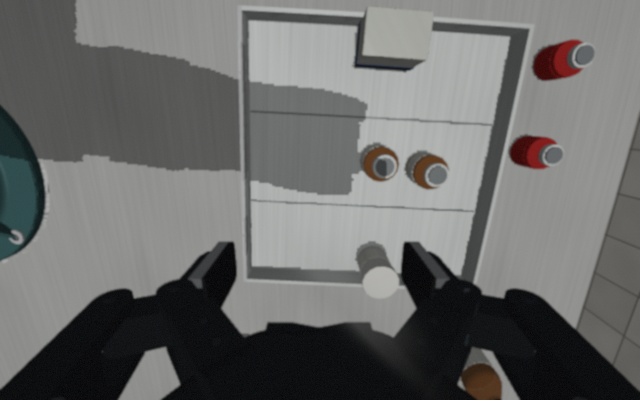

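The scene view shows the lid bar around (478,230), the tray corners around (262-347,140-180), old vials at (309,217) and (330,213), and two red decoys. In the wrist view, the shelf lip is at column 249, the row lines at about rows 112 and 201, the vial caps at (385,167) and (435,175), and the decoys behind the shelf.

```bash
python3 - <<'E'
from h import *
w=load('wrist0');s=load('scene0');d=load('side0')
for p in [(249,24),(249,268),(508,32),(466,280),(250,111),(250,200),(492,124),(475,210)]: print('board',p,onz(w,p,.03).round(4))
for p in [(385,167),(435,175)]: print('cap',p,onz(w,p,.082).round(4))
for a,b in [((385,167),(331,206)),((435,175),(309,210)),((385,167),(309,210))]: print(tri([ray(w,a),ray(s,b)]))
print('bar', [onz(s,(478,222),z).round(3) for z in(.2,.22,.24)])
for p in [(262,152),(320,139),(347,157),(283,177)]: print('tray',onz(s,p,.024).round(3))
for p in [(249,322),(346,315)]: print('traySide',onz(d,p,.024).round(3))
# upscaled crop of lid
im=s['pixels'][190:350,400:560,::-1]; im2=d['pixels'][100:200,200:360,::-1]
cv2.imwrite('pics/c1.png',np.hstack([cv2.resize(im,(480,480),interpolation=3),cv2.resize(im2,(320,200)) if 0 else cv2.copyMakeBorder(cv2.resize(im2,(320,200)),0,280,0,0,0)]))
E
```

```text
board (249, 24) [0.4494 0.1707 0.03  ]
board (249, 268) [ 0.4299 -0.1291  0.03  ]
board (508, 32) [0.7375 0.1641 0.03  ]
board (466, 280) [ 0.7341 -0.1483  0.03  ]
board (250, 111) [0.4449 0.0786 0.03  ]
board (250, 200) [ 0.4378 -0.0311  0.03  ]
board (492, 124) [0.7351 0.0643 0.03  ]
board (475, 210) [ 0.7307 -0.0446  0.03  ]
cap (385, 167) [0.5964 0.0203 0.082 ]
cap (435, 175) [0.6505 0.0118 0.082 ]
(array([0.59415968, 0.02246108, 0.08015701]), [np.float64(0.0035180186007747645), np.float64(0.0035180186007747224)])
(array([0.65008135, 0.01227278, 0.08167938]), [np.float64(0.0007369254722569355), np.float64(0.0007369254722567771)])
(array([0.62057567, 0.00176546, 0.05619625]), [np.float64(0.022040767246624862), np.float64(0.022040767246624644)])
bar [array([0.479, 0.37 , 0.2  ]), array([0.504, 0.386, 0.22 ]), array([0.528, 0.402, 0.24 ])]
tray [ 0.577 -0.472  0.024]
tray [ 0.346 -0.453  0.024]
tray [ 0.343 -0.271  0.024]
tray [ 0.592 -0.267  0.024]
traySide [ 0.353 -0.26   0.024]
traySide [ 0.598 -0.295  0.024]
```

View pics/c1.png

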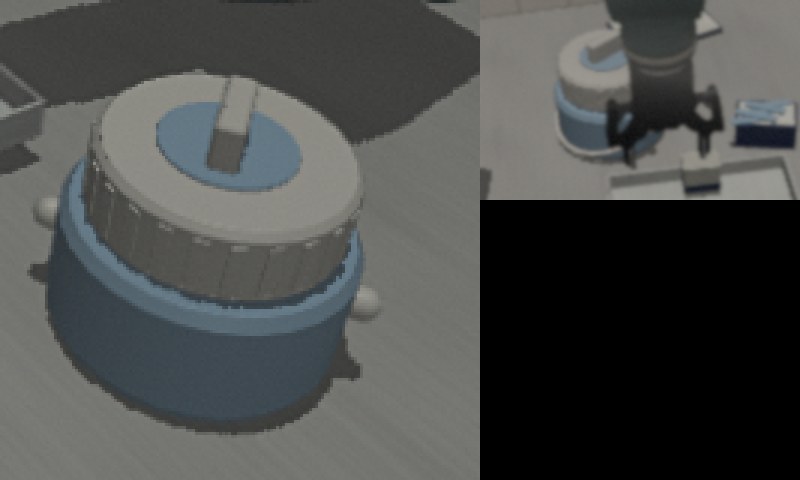

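The crop shows the lid cap, whose blue disc is centred near scene (476,238), and the grip bar at (479,230). I'll move above it for a close look.

```bash
python3 -m handwheel '[[[20,0,-40],[0,0,0],85],[[60,-10,-40],[0,0,0],85],[[60,-10,-30],[0,0,0],85],[[60,-10,0],[0,0,0],85],[[60,-10,0],[0,0,0],85]]'; python3 -m handwheel '[[[50,0,0],[0,0,0],85],[[0,0,0],[0,0,0],85],[[0,0,0],[0,0,0],85]]'
python3 - <<'E'
from h import *
d=snap('wrist','w1'); s=status.observe(); print(s['t'],s['position'],s['eef_rot'],s['joint_positions'])
E
```

```text
t: 0.78
position: [0.4867, 0.2486, 0.3584]
eef_rot: [180.0, -0.0, 90.0]
contact_force: [0.6, -0.2, 0.5]
gripper_width: 0.085
grasp_force: 0.0
t: 1.15
position: [0.4872, 0.2966, 0.358]
eef_rot: [-180.0, 0.0, 90.0]
contact_force: [-0.1, -0.0, 0.5]
gripper_width: 0.0849
grasp_force: 0.0
1.2 [0.48728001 0.29608338 0.358199  ] [-1.79988802e+02  1.93646953e-02  8.99705845e+01] [ 2.31027196e+01  1.95696618e+01  1.95370182e+01  8.99852615e+01
 -1.34086228e-02  1.13132139e+02]
```

View pics/w1.png

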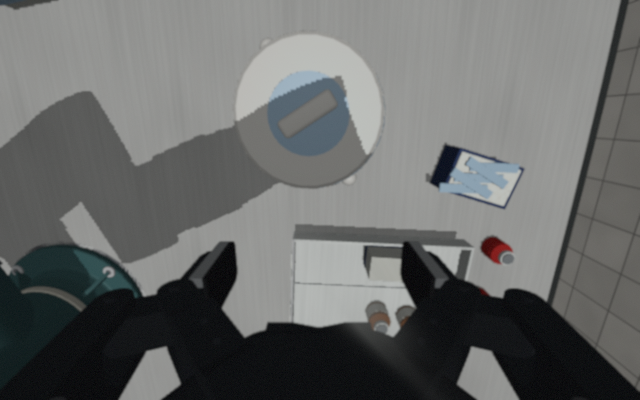

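The lid bar runs from (281,132) to (333,96) in the wrist view, centred at (307,113). The lid disc is centred near (309,110), and the bar lies about 35° off world x.

```bash
python3 - <<'E'
from h import *
w=load('wrist0');s=load('scene0');a=load('w1')
X,e=tri([ray(a,(307,113)),ray(s,(478.7,225))]);print('bar top',X,e)
im=a['pixels'][60:170,240:400].astype(int)
# bar: grey within blue disc
hsv=cv2.cvtColor(a['pixels'],cv2.COLOR_RGB2HSV); blue=((hsv[...,1]>60)&(hsv[...,0]>95)&(hsv[...,0]<125)).astype('u1'); blue[:60]=0;blue[170:]=0;blue[:,:240]=0;blue[:,380:]=0
c=max(cv2.findContours(blue,0,2)[0],key=cv2.contourArea); (u,v),ax,an=cv2.fitEllipse(cv2.convexHull(c)); print('disc',u,v,ax)
fill=np.zeros_like(blue); cv2.drawContours(fill,[cv2.convexHull(c)],-1,1,-1); fill=cv2.erode(fill,np.ones((5,5)))
bar=((fill==1)&(hsv[...,1]<50)).astype('u1'); bar=cv2.morphologyEx(bar,2,np.ones((3,3)));cc=max(cv2.findContours(bar,0,2)[0],key=cv2.contourArea); r=cv2.minAreaRect(cc); bx=cv2.boxPoints(r); print(r)
for z in(X[2],):
  P=np.array([onz(a,p,z) for p in bx]); print(P.round(4),P.mean(0)); 
  for i in range(2):
    q=P[i+1]-P[i]; print(np.linalg.norm(q),np.degrees(np.arctan2(q[1],q[0])))
for z in(.16,.18): print('disc c',onz(a,(u,v),z))
E
```

```text
bar top [0.47706313 0.37158375 0.19302912] [np.float64(0.00046308887079966063), np.float64(0.00046308887079963163)]
disc 319.2142639160156 135.947998046875 (28.52729034423828, 60.790740966796875)Traceback (most recent call last):
  File "<stdin>", line 9, in <module>
ValueError: max() iterable argument is empty
```

```bash
python3 - <<'E'
from h import *
a=load('w1')
g=cv2.resize(a['pixels'][30:190,220:400,::-1],None,fx=4,fy=4,interpolation=2)[:600]
g=np.clip(g.astype(float)*1.5,0,255).astype('u1')
cv2.imwrite('pics/c2.png',g)
E
```

```text
(no output)
```

View pics/c2.png

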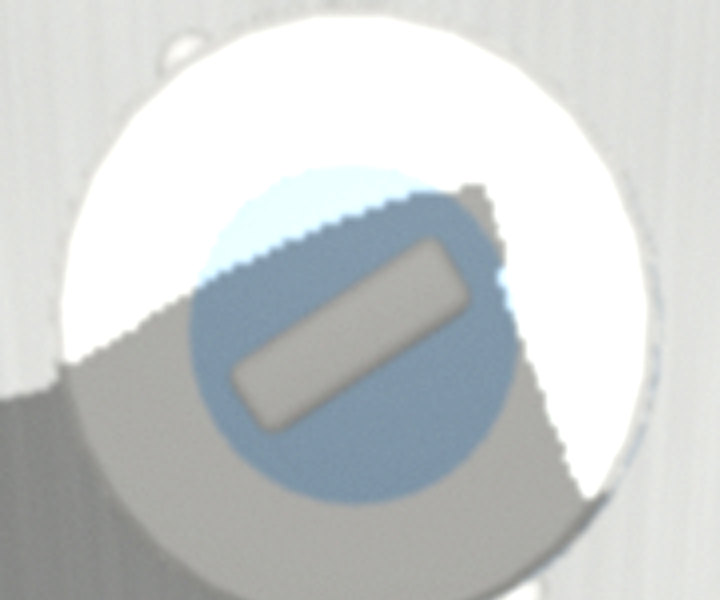

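The bar corners in the crop are (232,377), (434,237), (471,297) and (272,434). The blue disc is centred at (355,335).

```bash
python3 - <<'E'
from h import *
a=load('w1')
for z in(.188,.193,.198):
  P=np.array([onz(a,(x/4+220,y/4+30),z) for x,y in [(232,377),(434,237),(471,297),(272,434)]])
  print(z,P.mean(0).round(4),[(np.linalg.norm(P[i+1]-P[i]).round(4),np.degrees(np.arctan2(*(P[i+1]-P[i])[1::-1])).round(1)) for i in range(3)])
print(onz(a,(308.75,113.75),.157))
E
```

```text
0.188 [0.4778 0.37   0.188 ] [(np.float64(0.0601), np.float64(33.3)), (np.float64(0.0167), np.float64(-56.3)), (np.float64(0.0599), np.float64(-146.4))]
0.193 [0.478  0.3699 0.193 ] [(np.float64(0.0591), np.float64(33.3)), (np.float64(0.0164), np.float64(-56.3)), (np.float64(0.0589), np.float64(-146.4))]
0.198 [0.4782 0.3698 0.198 ] [(np.float64(0.0581), np.float64(33.3)), (np.float64(0.0161), np.float64(-56.3)), (np.float64(0.0578), np.float64(-146.4))]
[0.47780784 0.37125686 0.157     ]
```

```bash
python3 -m handwheel '[[[40,-5,40],[0,0,0],85],[[35,-4,40],[0,0,0],85],[[0,0,0],[0,0,-0.18],60],[[0,0,0],[0,0,-0.18],60],[[0,0,0],[0,0,-0.18],60]]' 60 >/dev/null; python3 -m handwheel '[[[0,0,0],[0,0,-0.18],60],[[0,0,0],[0,0,-0.18],60],[[0,0,0],[0,0,-0.18],60],[[0,0,0],[0,0,-0.18],60],[[0,0,0],[0,0,-0.18],60]]' >/dev/null;  python3 -m handwheel '[[[0,0,0],[0,0,-0.18],60],[[0,0,0],[0,0,-0.18],60],[[0,0,0],[0,0,-0.18],60],[[0,0,0],[0,0,-0.18],60],[[0,0,0],[0,0,0],60]]'
cat > goto.py <<'E'
# shift in tool axes (mm) and turn to a target: x y z yaw
import sys
from h import *
x,y,z,yaw=map(float,sys.argv[1:5]); T=tool(); s=status.observe()
print('t',round(s['t'],2),'pos',s['position'].round(4),'rot',s['eef_rot'].round(2),'q1,q6',s['joint_positions'][[0,5]].round(1),'w',round(s['gripper_width'],4))
print('shift mm',(T[:3,:3].T@(np.array([x,y,z])-T[:3,3])*1000).round(1))
Rt=R.from_euler('xyz',[180,0,yaw],degrees=True).as_matrix(); print('turn rad',R.from_matrix(T[:3,:3].T@Rt).as_rotvec().round(4))
E
python3 goto.py .478 .371 .187 213.5
python3 - <<'E'
from h import *
d=snap('wrist','w2'); print(proj(d,(.478,.371,.193)))
E
```

```text
t: 3.08
position: [0.4786, 0.3707, 0.2785]
eef_rot: [-180.0, 0.0, -146.4]
contact_force: [-0.0, -0.4, 0.3]
gripper_width: 0.0602
grasp_force: 0.0
t 3.08 pos [0.4786 0.3707 0.2785] rot [-1.7999e+02  1.0000e-02 -1.4640e+02] q1,q6 [30.  -3.6] w 0.0602
shift mm [ 0.4  0.7 91.5]
turn rad [-0.0001  0.0002  0.0018]
(np.float64(320.43395906591843), np.float64(210.1714433885154))
```

View pics/w2.png

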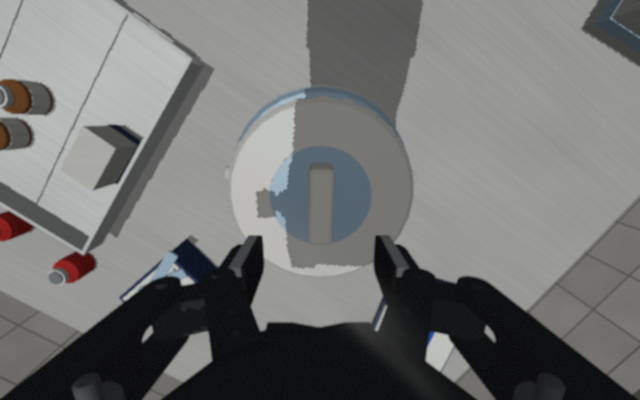

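The bar is centred between the fingers at (320,203), and the prediction matches. Descend, grip and start unscrewing.

```bash
python3 -m handwheel '[[[0,0,45],[0,0,0],60],[[0.4,0.7,35],[0,0,0],60],[[0,0,10],[0,0,0],60],[[0,0,0],[0,0,0],10],[[0,0,0],[0,0,0],10]]' 60;  python3 -m handwheel '[[[0,0,0],[0,0,0],10],[[0,0,0],[0,0,0],10],[[0,0,0],[0,0,0],10],[[0,0,-0.2],[0,0,-0.18],10],[[0,0,-0.2],[0,0,-0.18],10]]'; python3 goto.py .478 .371 .187 213.5
```

```text
t: 3.75
position: [0.4781, 0.3724, 0.1897]
eef_rot: [-180.0, 0.1, -146.3]
contact_force: [0.0, 0.7, -0.3]
gripper_width: 0.0238
grasp_force: 0.0
t: 4.38
position: [0.4782, 0.3726, 0.1902]
eef_rot: [-179.9, 0.2, -125.4]
contact_force: [-0.6, -1.7, 10.3]
gripper_width: 0.019
grasp_force: 60.6
t 4.38 pos [0.4782 0.3726 0.1902] rot [-1.7994e+02  1.5000e-01 -1.2535e+02] q1,q6 [ 30.2 -24.4] w 0.019
shift mm [ 1.4 -0.7  3.2]
turn rad [-0.0005  0.0028  0.3691]
```

```bash
for i in 1; do python3 -m handwheel '[[[0,0,-0.3],[0,0,-0.18],10],[[0,0,-0.3],[0,0,-0.18],10],[[0,0,-0.3],[0,0,-0.18],10],[[0,0,-0.3],[0,0,-0.18],10],[[0,0,-0.3],[0,0,-0.18],10]]'; done; python3 -m handwheel '[[[0,0,-0.2],[0,0,-0.18],10],[[0,0,-0.2],[0,0,-0.18],10],[[0,0,-0.2],[0,0,-0.18],10],[[0,0,-0.2],[0,0,-0.18],10],[[0,0,-0.2],[0,0,-0.18],10]]'; python3 -m handwheel '[[[0,0,-0.2],[0,0,-0.18],10],[[0,0,-0.2],[0,0,-0.18],10],[[0,0,-0.2],[0,0,-0.18],10],[[0,0,-0.2],[0,0,-0.18],10],[[0,0,0],[0,0,0],10]]';python3 goto.py .478 .371 .187 213.5; python3 - <<'E'
from h import *
d=snap('wrist','w3')
E
```

```text
t: 5.0
position: [0.4771, 0.3727, 0.1913]
eef_rot: [-180.0, 0.1, -73.8]
contact_force: [-5.3, 2.2, 6.4]
gripper_width: 0.0192
grasp_force: 67.8
t: 5.62
position: [0.4762, 0.372, 0.1923]
eef_rot: [180.0, 0.1, -22.2]
contact_force: [-11.1, -4.2, 10.1]
gripper_width: 0.0193
grasp_force: 96.5
t: 6.25
position: [0.4757, 0.3719, 0.1932]
eef_rot: [-179.9, 0.1, 18.9]
contact_force: [-16.5, -3.9, 15.1]
gripper_width: 0.0191
grasp_force: 85.0
t 6.25 pos [0.4757 0.3719 0.1932] rot [-1.7993e+02  1.3000e-01  1.8860e+01] q1,q6 [  30.2 -168.6] w 0.0191
shift mm [1.9 1.6 6.2]
turn rad [3.1000e-03 2.1000e-03 2.8861e+00]
```

View pics/w3.png

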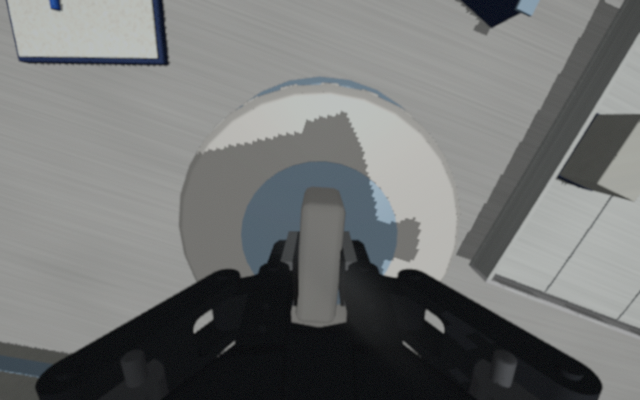

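The bar (at about 322,255) is gripped and the lid turned with it. Release, turn back half a turn with the fingers wide open, and grip again.

```bash
python3 -m handwheel '[[[0,0,0],[0,0,0],84],[[0,0,0],[0,0,0],84],[[0,0,0],[0,0,0],84],[[0,0,-25],[0,0,0],84],[[0,0,-20],[0,0,0],84]]'; for i in 1 2 3; do python3 -m handwheel '[[[0,0,0],[0,0,0.185],84],[[0,0,0],[0,0,0.185],84],[[0,0,0],[0,0,0.185],84],[[0,0,0],[0,0,0.185],84],[[0,0,0],[0,0,0.185],84]]' >/dev/null; done; python3 -m handwheel '[[[0,0,0],[0,0,0.185],60],[[0,0,0],[0,0,0.18],60],[[0,0,0],[0,0,0],60],[[0,0,0],[0,0,0],60]]'; python3 goto.py .478 .3715 .191 198.9
```

```text
t: 6.92
position: [0.4776, 0.3722, 0.2377]
eef_rot: [-180.0, -0.0, 18.8]
contact_force: [0.3, -0.7, -0.3]
gripper_width: 0.0842
grasp_force: 0.0
t: 9.3
position: [0.4775, 0.3722, 0.237]
eef_rot: [-180.0, -0.0, -160.9]
contact_force: [-0.2, 0.1, 0.8]
gripper_width: 0.0599
grasp_force: 0.0
t 9.3 pos [0.4775 0.3722 0.237 ] rot [-180.     -0.   -160.91] q1,q6 [30.2 11.1] w 0.0599
shift mm [-0.2 -0.8 46. ]
turn rad [-0.     -0.      0.0034]
```

```bash
python3 -m handwheel '[[[0,0,25],[0,0,0],60],[[-0.2,-0.5,20],[0,0,0],60],[[0,0,0],[0,0,0],10],[[0,0,0],[0,0,0],10],[[0,0,0],[0,0,0],10]]' 60; python3 -m handwheel '[[[0,0,0],[0,0,0],10],[[0,0,0],[0,0,0],10],[[0,0,-0.2],[0,0,-0.18],10],[[0,0,-0.2],[0,0,-0.18],10]]'; for i in 1 2 3; do python3 -m handwheel '[[[0,0,-0.25],[0,0,-0.18],10],[[0,0,-0.25],[0,0,-0.18],10],[[0,0,-0.25],[0,0,-0.18],10],[[0,0,-0.25],[0,0,-0.18],10],[[0,0,-0.25],[0,0,-0.18],10]]'; done; python3 goto.py .478 .3715 .191 198.9
```

```text
t: 9.93
position: [0.4782, 0.372, 0.193]
eef_rot: [180.0, 0.1, -161.1]
contact_force: [0.2, 0.7, 4.6]
gripper_width: 0.019
grasp_force: 58.1
t: 10.42
position: [0.4781, 0.3719, 0.1934]
eef_rot: [-180.0, 0.1, -140.2]
contact_force: [0.0, -0.1, 7.4]
gripper_width: 0.0191
grasp_force: 65.7
t: 11.05
position: [0.4776, 0.372, 0.1945]
eef_rot: [-180.0, 0.1, -88.7]
contact_force: [-1.6, -0.8, 5.7]
gripper_width: 0.0194
grasp_force: 66.0
t: 11.68
position: [0.4772, 0.3717, 0.1955]
eef_rot: [180.0, 0.1, -37.1]
contact_force: [-4.4, 1.2, 2.2]
gripper_width: 0.0191
grasp_force: 69.7
t: 12.3
position: [0.4768, 0.3713, 0.1966]
eef_rot: [-180.0, 0.1, 14.4]
contact_force: [-11.7, -2.2, 11.6]
gripper_width: 0.019
grasp_force: 77.0
t 12.3 pos [0.4768 0.3713 0.1966] rot [-1.800e+02  1.000e-01  1.444e+01] q1,q6 [  30.2 -164.3] w 0.019
shift mm [1.2 0.1 5.6]
turn rad [2.7000e-03 2.0000e-04 3.0637e+00]
```

```bash
python3 -m handwheel '[[[0,0,0],[0,0,0],84],[[0,0,0],[0,0,0],84],[[0,0,0],[0,0,0],84],[[0,0,-25],[0,0,0],84],[[0,0,-20],[0,0,0],84]]'; for i in 1 2 3; do python3 -m handwheel '[[[0,0,0],[0,0,0.185],84],[[0,0,0],[0,0,0.185],84],[[0,0,0],[0,0,0.185],84],[[0,0,0],[0,0,0.185],84],[[0,0,0],[0,0,0.185],84]]' >/dev/null; done; python3 -m handwheel '[[[0,0,0],[0,0,0.185],60],[[0,0,0],[0,0,0.18],60],[[0,0,0],[0,0,0],60],[[0,0,0],[0,0,0],60]]'; python3 goto.py .478 .3715 .195 194; python3 - <<'E'
from h import *
d=snap('wrist','w4')
E
```

```text
t: 12.92
position: [0.4779, 0.3718, 0.2418]
eef_rot: [-180.0, -0.0, 14.1]
contact_force: [0.2, 0.2, 0.5]
gripper_width: 0.0838
grasp_force: 0.0
t: 15.3
position: [0.4779, 0.3718, 0.2411]
eef_rot: [180.0, 0.0, -165.5]
contact_force: [-0.7, 0.6, 0.6]
gripper_width: 0.06
grasp_force: 0.0
t 15.3 pos [0.4779 0.3718 0.2411] rot [ 180.      0.   -165.51] q1,q6 [30.2 15.7] w 0.06
shift mm [-0.1 -0.3 46.1]
turn rad [0.     0.     0.0086]
```

View pics/w4.png

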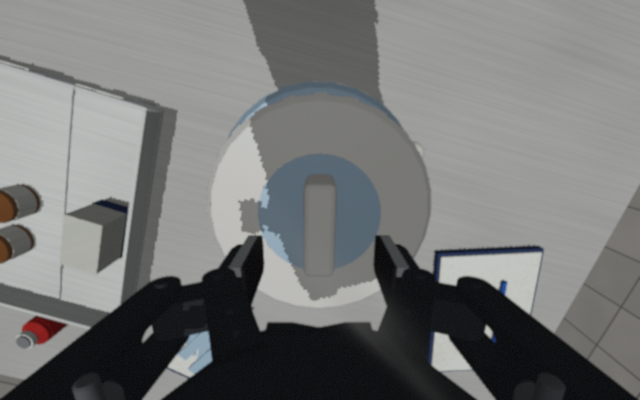

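The bar sits squarely between the fingers at (320,228), so all is well. The lid has turned about 340° so far. Now two more strokes.

```bash
python3 -m handwheel '[[[0,0,25],[0,0,0],60],[[0,0,20],[0,0,0],60],[[0,0,0],[0,0,0],10],[[0,0,0],[0,0,0],10],[[0,0,0],[0,0,0],10]]' 60 >/dev/null; python3 -m handwheel '[[[0,0,0],[0,0,0],10],[[0,0,0],[0,0,0],10],[[0,0,-0.2],[0,0,-0.18],10],[[0,0,-0.2],[0,0,-0.18],10]]'; for i in 1 2 3; do python3 -m handwheel '[[[0,0,-0.25],[0,0,-0.18],10],[[0,0,-0.25],[0,0,-0.18],10],[[0,0,-0.25],[0,0,-0.18],10],[[0,0,-0.25],[0,0,-0.18],10],[[0,0,-0.25],[0,0,-0.18],10]]'; done;  python3 -m handwheel '[[[0,0,0],[0,0,0],84],[[0,0,0],[0,0,0],84],[[0,0,0],[0,0,0],84],[[0,0,-25],[0,0,0],84],[[0,0,-20],[0,0,0],84]]'; for i in 1 2 3; do python3 -m handwheel '[[[0,0,0],[0,0,0.185],84],[[0,0,0],[0,0,0.185],84],[[0,0,0],[0,0,0.185],84],[[0,0,0],[0,0,0.185],84],[[0,0,0],[0,0,0.185],84]]' >/dev/null; done; python3 -m handwheel '[[[0,0,0],[0,0,0.185],60],[[0,0,0],[0,0,0.18],60],[[0,0,0],[0,0,0],60],[[0,0,0],[0,0,0],60]]'; python3 goto.py .478 .3715 .199 190
```

```text
t: 16.48
position: [0.4781, 0.372, 0.1976]
eef_rot: [180.0, 0.1, -144.8]
contact_force: [-4.6, -1.8, 4.6]
gripper_width: 0.0191
grasp_force: 63.5
t: 17.1
position: [0.4776, 0.3721, 0.1986]
eef_rot: [180.0, 0.1, -93.2]
contact_force: [-8.3, 0.9, 6.3]
gripper_width: 0.0194
grasp_force: 68.1
t: 17.73
position: [0.477, 0.3716, 0.1997]
eef_rot: [180.0, 0.1, -41.7]
contact_force: [-7.1, -0.8, 6.6]
gripper_width: 0.019
grasp_force: 68.0
t: 18.35
position: [0.4773, 0.3711, 0.2009]
eef_rot: [179.9, 0.0, 9.9]
contact_force: [-8.0, -1.5, 6.1]
gripper_width: 0.0191
grasp_force: 80.7
t: 18.98
position: [0.4779, 0.3718, 0.246]
eef_rot: [-180.0, -0.0, 9.5]
contact_force: [-0.1, 0.4, 1.2]
gripper_width: 0.0842
grasp_force: 0.0
t: 21.35
position: [0.4779, 0.3718, 0.2453]
eef_rot: [180.0, 0.0, -170.1]
contact_force: [-0.5, -0.5, 0.0]
gripper_width: 0.0602
grasp_force: 0.0
t 21.35 pos [0.4779 0.3718 0.2453] rot [ 180.      0.   -170.09] q1,q6 [30.2 20.3] w 0.0602
shift mm [-0.1 -0.3 46.3]
turn rad [ 0.      0.     -0.0017]
```

```bash
 python3 -m handwheel '[[[0,0,25],[0,0,0],60],[[0,0,20],[0,0,0],60],[[0,0,0],[0,0,0],10],[[0,0,0],[0,0,0],10],[[0,0,0],[0,0,0],10]]' 60 >/dev/null; python3 -m handwheel '[[[0,0,0],[0,0,0],10],[[0,0,0],[0,0,0],10],[[0,0,-0.2],[0,0,-0.18],10],[[0,0,-0.2],[0,0,-0.18],10]]'; for i in 1 2 3; do python3 -m handwheel '[[[0,0,-0.25],[0,0,-0.18],10],[[0,0,-0.25],[0,0,-0.18],10],[[0,0,-0.25],[0,0,-0.18],10],[[0,0,-0.25],[0,0,-0.18],10],[[0,0,-0.25],[0,0,-0.18],10]]'; done; python3 goto.py .478 .3715 .199 190;
```

```text
t: 22.48
position: [0.4781, 0.3719, 0.2017]
eef_rot: [180.0, 0.1, -149.4]
contact_force: [-3.3, -0.5, 7.1]
gripper_width: 0.019
grasp_force: 66.2
t: 23.1
position: [0.4778, 0.372, 0.2028]
eef_rot: [-180.0, 0.1, -97.8]
contact_force: [-5.1, 2.2, 5.3]
gripper_width: 0.0192
grasp_force: 65.6
t: 23.72
position: [0.4774, 0.3716, 0.2039]
eef_rot: [180.0, 0.0, -46.3]
contact_force: [-6.1, -2.2, 3.7]
gripper_width: 0.0192
grasp_force: 66.7
t: 24.35
position: [0.4771, 0.3714, 0.2049]
eef_rot: [180.0, 0.1, 5.3]
contact_force: [-4.4, -3.9, 7.3]
gripper_width: 0.0195
grasp_force: 68.2
t 24.35 pos [0.4771 0.3714 0.2049] rot [1.7999e+02 6.0000e-02 5.3200e+00] q1,q6 [  30.2 -155.1] w 0.0195
shift mm [0.9 0.  5.9]
turn rad [ 1.7000e-03 -3.0000e-04  3.0598e+00]
```

```bash
 python3 -m handwheel '[[[0,0,-0.2],[0,0,-0.18],10],[[0,0,-0.2],[0,0,-0.17],10],[[0,0,0],[0,0,0],10]]';python3 -m handwheel '[[[0,0,-1.5],[0,0,0],10],[[0,0,-1.5],[0,0,0],10],[[0,0,0],[0,0,0],10]]' 90
```

```text
t: 24.72
position: [0.4773, 0.3714, 0.2053]
eef_rot: [180.0, 0.0, 25.2]
contact_force: [-5.4, -3.3, 5.6]
gripper_width: 0.0188
grasp_force: 58.7
t: 25.1
position: [0.4775, 0.3715, 0.2075]
eef_rot: [180.0, 0.1, 25.1]
contact_force: [-4.4, -3.2, -5.5]
gripper_width: 0.0182
grasp_force: 87.9
```

```bash
python3 -m handwheel '[[[0,0,-2],[0,0,0],10],[[0,0,-2],[0,0,0],10],[[0,0,0],[0,0,0],10]]'
```

```text
t: 25.48
position: [0.4778, 0.3717, 0.212]
eef_rot: [-180.0, 0.0, 25.1]
contact_force: [-5.0, -2.5, -3.7]
gripper_width: 0.0185
grasp_force: 90.3
```

The thread has let go: the tool carries only the lid's weight. Lift straight up and turn to yaw -90.

```bash
python3 -m handwheel '[[[0,0,-10],[0,0,0],10],[[0,0,-25],[0,0,0],10],[[0,0,-25],[0,0,0],10],[[0,0,-25],[0,0,0],10],[[0,0,-20],[0,0,0.18],10]]'; python3 -m handwheel '[[[0,0,0],[0,0,0.18],10],[[0,0,0],[0,0,0.185],10],[[0,0,0],[0,0,0.185],10],[[0,0,0],[0,0,0.185],10],[[0,0,0],[0,0,0.185],10]]';python3 -m handwheel '[[[0,0,0],[0,0,0.18],10],[[0,0,0],[0,0,0.18],10],[[0,0,0],[0,0,0.18],10],[[0,0,0],[0,0,0.18],10],[[0,0,0],[0,0,0.18],10]]'
python3 - <<'E'
from h import *
d=snap('scene','s1')
cv2.imwrite('pics/s1x.png',np.vstack([d['pixels'],snap('wrist','w5')['pixels']])[:,:,::-1][::1])
a=cv2.imread('pics/s1x.png'); cv2.imwrite('pics/s1x.png',cv2.resize(a,(480,600)))
E
python3 goto.py .4645 -.366 .32 -90
```

```text
t: 26.1
position: [0.4786, 0.3722, 0.3191]
eef_rot: [-179.9, -0.2, 14.6]
contact_force: [-0.3, 0.0, -3.4]
gripper_width: 0.0183
grasp_force: 90.2
t: 26.72
position: [0.4785, 0.3722, 0.3179]
eef_rot: [-179.8, -0.1, -38.3]
contact_force: [0.1, -0.3, -4.5]
gripper_width: 0.0185
grasp_force: 90.2
t: 27.35
position: [0.4785, 0.3722, 0.318]
eef_rot: [-179.9, 0.1, -89.9]
contact_force: [-0.1, 0.3, -4.2]
gripper_width: 0.0191
grasp_force: 90.2
t 27.45 pos [0.4784 0.3721 0.3178] rot [-1.7988e+02  8.0000e-02 -8.9660e+01] q1,q6 [ 30.2 -60.2] w 0.0185
shift mm [738.   18.3  -3.2]
turn rad [-0.0021  0.0014  0.0059]
```

View pics/s1x.png

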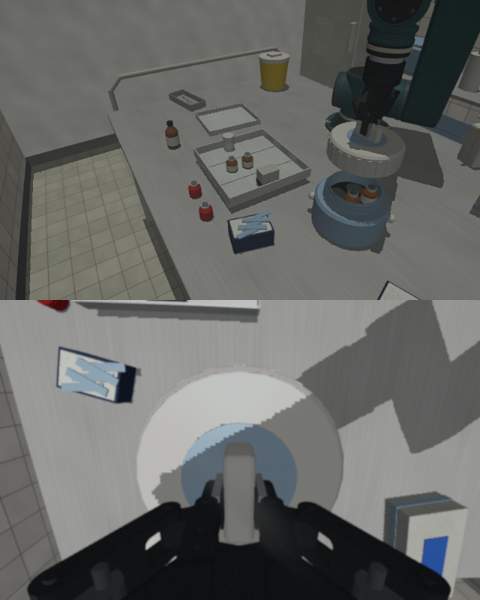

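The lid is clear and vials are visible in the carrier. Carry the lid towards the tray.

```bash
python3 -m handwheel '[[[20,0,0],[0,0,0],10],[[50,0,0],[0,0,0],10],[[50,1,0],[0,0,0],10],[[50,1,0],[0,0,0],10],[[50,1,0],[0,0,0],10]]' >/dev/null;  python3 -m handwheel '[[[50,1,0],[0,0,0],10],[[50,1,0],[0,0,0],10],[[40,1,0],[0,0,0],10],[[20,1,0],[0,0,0],10],[[0,0,0],[0,0,0],10]]'
python3 - <<'E'
from h import *
snap('wrist','w6')
E
python3 -m handwheel '[[[20,0,0],[0,0,0],10],[[50,1,0],[0,0,0],10],[[50,1,0],[0,0,0],10],[[50,1,0],[0,0,0],10],[[20,1,0],[0,0,0],10]]'; python3 -m handwheel '[[[0,0,0],[0,0,0],10]]'
python3 - <<'E'
from h import *
a=snap('wrist','w7');s=snap('side','d1')
im=np.vstack([load('w6')['pixels'],a['pixels']])[:,:,::-1]
cv2.imwrite('pics/c3.png',cv2.resize(im,(480,600)))
E
python3 goto.py .4645 -.366 .32 -90
```

```text
t: 28.7
position: [0.4737, -0.0099, 0.3172]
eef_rot: [-179.9, -0.0, -89.5]
contact_force: [-0.3, 0.5, -4.4]
gripper_width: 0.0186
grasp_force: 90.3
t: 29.38
position: [0.4716, -0.1999, 0.3167]
eef_rot: [-180.0, -0.0, -89.5]
contact_force: [-0.1, -0.0, -4.8]
gripper_width: 0.0187
grasp_force: 90.2
t: 29.5
position: [0.4717, -0.1986, 0.3167]
eef_rot: [180.0, 0.0, -89.5]
contact_force: [-0.4, 0.3, -4.2]
gripper_width: 0.0185
grasp_force: 90.2
t 29.6 pos [ 0.4717 -0.1973  0.3169] rot [-1.7999e+02  2.0000e-02 -8.9440e+01] q1,q6 [ -31.8 -122.4] w 0.0186
shift mm [168.6   8.8  -3.1]
turn rad [-0.0001  0.0003  0.0098]
```

View pics/c3.png

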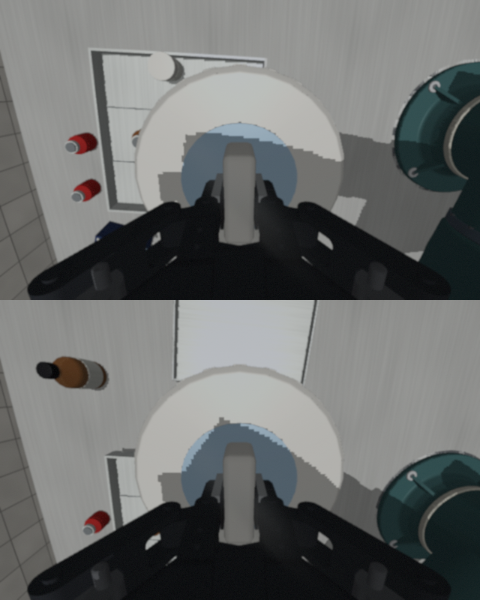

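In w7 the tray's near corners are at about (233,108) and (404,110) px, with its side rims running up to (235,0) and (424,0).

```bash
python3 - <<'E'
from h import *
a=load('w7'); 
for p in [(233,108),(404,110),(235,2),(424,2)]: print(p,onz(a,p,.027).round(4))
s=load('s1'); 
im=s['pixels'][130:190,250:360,::-1]; cv2.imwrite('pics/c4.png',np.vstack([cv2.resize(im,(800,436),interpolation=2),cv2.resize(a['pixels'][0:124,200:450,::-1],(320,160),interpolation=2).repeat(1,0) if 0 else np.zeros((1,800,3),'u1')]))
E
```

```text
(233, 108) [ 0.5934 -0.2823  0.027 ]
(404, 110) [ 0.3536 -0.2817  0.027 ]
(235, 2) [ 0.582  -0.4128  0.027 ]
(424, 2) [ 0.3392 -0.4152  0.027 ]
```

View pics/c4.png

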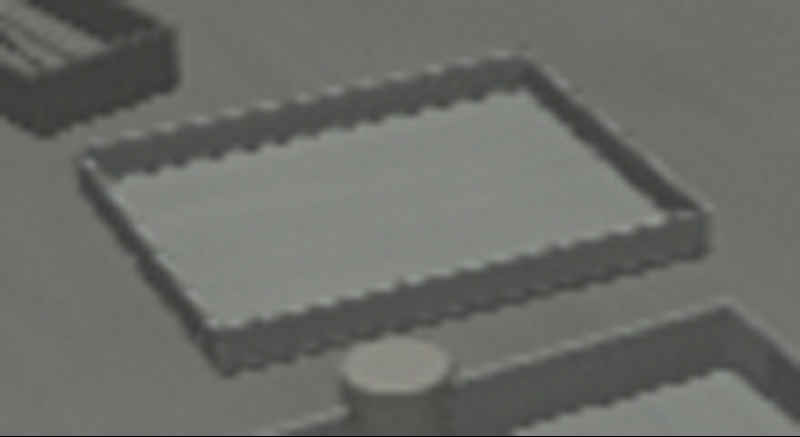

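The scene crop shows the tray rim-top corners at about (261.3,152), (320.8,137.6), (347,159.2) and (279,175.2) px.

```bash
python3 - <<'E'
from h import *
s=load('s1'); P=np.array([onz(s,p,.027) for p in [(261.3,152),(320.8,137.6),(347,159.2),(279,175.2)]]); print(P.round(3),P.mean(0))
d=load('side0')
print([onz(d,p,.027).round(4) for p in [(249,322),(346,315),(249.5,395),(357,395)]])
E
```

```text
[[ 0.582 -0.468  0.027]
 [ 0.34  -0.457  0.027]
 [ 0.356 -0.253  0.027]
 [ 0.6   -0.28   0.027]] [ 0.46933611 -0.36427898  0.027     ]
[array([ 0.3537, -0.2613,  0.027 ]), array([ 0.5974, -0.2963,  0.027 ]), array([ 0.338 , -0.4329,  0.027 ]), array([ 0.5706, -0.4846,  0.027 ])]
```

```bash
python3 - <<'E'
from h import *
a=load('w7')
cv2.imwrite('pics/c5.png',cv2.resize(a['pixels'][0:130,210:440,::-1],(690,390),interpolation=2))
E
python3 -m handwheel '[[[20,0,0],[0,0,0],10],[[50,2,0],[0,0,0],10],[[50,1,0],[0,0,0],10],[[10,0,0],[0,0,0],10],[[0,0,0],[0,0,0],10]]'
python3 - <<'E'
from h import *
a=snap('wrist','w8'); b=cv2.imread('pics/c5.png')[:300]
c=cv2.resize(a['pixels'][0:150,140:500,::-1],(690,288),interpolation=2)
cv2.imwrite('pics/c5.png',np.vstack([b,c]))
E
```

```text
t: 30.22
position: [0.4698, -0.3284, 0.3166]
eef_rot: [180.0, 0.0, -89.5]
contact_force: [-1.1, 0.6, -3.8]
gripper_width: 0.0184
grasp_force: 90.3
```

View pics/c5.png

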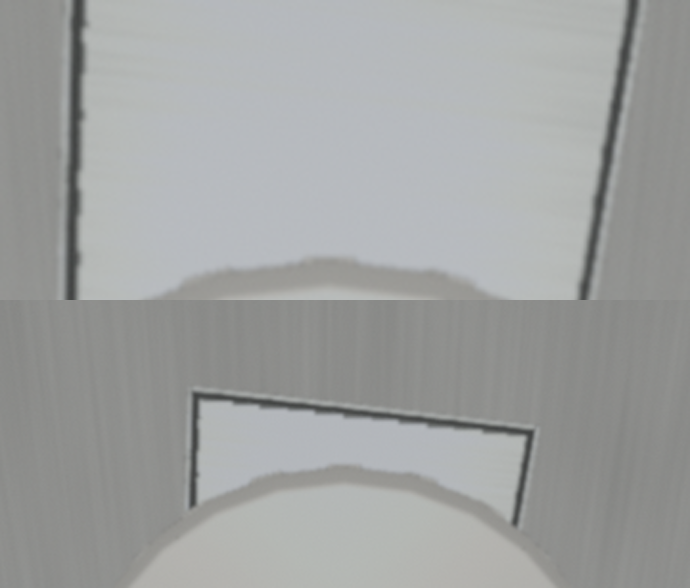

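The far rim corners are clear in w8, at about (241.2,47) and (418.6,67.8) px.

```bash
python3 - <<'E'
from h import *
a=load('w8'); A=onz(a,(241.2,47),.027);B=onz(a,(418.6,67.8),.027); print(A,B,np.linalg.norm(A-B))
u=(A-B)/np.linalg.norm(A-B); n=np.array([-u[1],u[0],0]); yaw=np.degrees(np.arctan2(u[1],u[0])); C=(A+B)/2+n*.105; print(yaw,C)
d=load('side0'); 
for z in(.024,.027): 
  for X in [C+u*.125+n*.105,C-u*.125+n*.105]: print(proj(d,(X[0],X[1],z)))
E
python3 goto.py .4645 -.366 .32 -90
```

```text
[ 0.57507168 -0.48975555  0.027     ] [ 0.33659458 -0.46636205  0.027     ] 0.23962174709216735
-5.602525375033999 [ 0.46608394 -0.37356037  0.027     ]
(np.float64(345.6356257935219), np.float64(309.9104532356447))
(np.float64(248.2898380441122), np.float64(321.0374115503163))
(np.float64(345.6973659928751), np.float64(309.3766949165592))
(np.float64(248.11880989090008), np.float64(320.5200322113849))
t 30.27 pos [ 0.4698 -0.3277  0.3168] rot [ 1.800e+02  2.000e-02 -8.949e+01] q1,q6 [ -43.1 -133.6] w 0.0187
shift mm [38.3  5.7 -3.2]
turn rad [0.0001 0.0004 0.0089]
```

```bash
python3 -m handwheel '[[[30,3,20],[0,0,0],10],[[16,1,40],[0,0,0],10],[[0,0,45],[0,0,0],10],[[0,0,45],[0,0,0],10],[[0,0,35],[0,0,0],10]]'; python3 -m handwheel '[[[0,0,18],[0,0,0],10],[[0,0,8],[0,0,0],10],[[0,0,4],[0,0,0],10],[[0,0,2],[0,0,0],10]]';python3 -m handwheel '[[[0,0,2],[0,0,0],10],[[0,0,2],[0,0,0],10],[[0,0,0],[0,0,0],10]]'
```

```text
t: 30.9
position: [0.4662, -0.3725, 0.1306]
eef_rot: [180.0, 0.0, -89.4]
contact_force: [0.9, -0.2, -5.3]
gripper_width: 0.0186
grasp_force: 90.1
t: 31.4
position: [0.4664, -0.3743, 0.1004]
eef_rot: [-180.0, -0.0, -89.5]
contact_force: [-0.6, -0.1, -3.5]
gripper_width: 0.019
grasp_force: 90.1
t: 31.78
position: [0.4661, -0.3744, 0.0958]
eef_rot: [180.0, 0.0, -89.5]
contact_force: [0.1, 0.9, -4.0]
gripper_width: 0.0184
grasp_force: 90.1
```

```bash
python3 -m handwheel '[[[0,0,2],[0,0,0],10],[[0,0,0],[0,0,0],10]]'; python3 -m handwheel '[[[0,0,2],[0,0,0],10],[[0,0,0],[0,0,0],10]]'; python3 -m handwheel '[[[0,0,1],[0,0,0],10],[[0,0,0],[0,0,0],10]]'
```

```text
t: 32.02
position: [0.466, -0.3743, 0.0936]
eef_rot: [180.0, 0.0, -89.5]
contact_force: [0.2, 0.5, -3.6]
gripper_width: 0.0185
grasp_force: 90.1
t: 32.28
position: [0.4661, -0.3744, 0.0917]
eef_rot: [180.0, 0.0, -89.5]
contact_force: [-0.2, -0.5, -4.2]
gripper_width: 0.0186
grasp_force: 90.3
t: 32.52
position: [0.4661, -0.3744, 0.0916]
eef_rot: [-180.0, -0.0, -89.5]
contact_force: [-2.7, 3.2, 8.3]
gripper_width: 0.0184
grasp_force: 92.1
```

Contact at +8 N, so the lid rests on the tray floor. Release, rise and check.

```bash
python3 -m handwheel '[[[0,0,0],[0,0,0],60],[[0,0,0],[0,0,0],60],[[0,0,-20],[0,0,0],60],[[0,0,-50],[0,0,0],60],[[0,0,-60],[0,0,0],60]]'; python3 -m handwheel '[[[0,0,-40],[0,0,0.18],60],[[0,0,0],[0,0,0.18],60],[[0,0,0],[0,0,0.18],60],[[0,0,0],[0,0,0.18],60],[[0,0,0],[0,0,0.18],60]]'; python3 -m handwheel '[[[0,0,0],[0,0,0.18],60],[[0,0,0],[0,0,0.18],60],[[0,0,0],[0,0,0.18],60],[[0,0,0],[0,0,0.13],60],[[0,0,0],[0,0,0],60]]'; python3 goto.py .5 .018 .28 -180
python3 - <<'E'
from h import *
a=snap('wrist','w9');b=snap('scene','s2')
cv2.imwrite('pics/c6.png',cv2.resize(np.vstack([a['pixels'],b['pixels']])[:,:,::-1],(480,600)))
E
```

```text
t: 33.15
position: [0.4658, -0.374, 0.2217]
eef_rot: [179.9, 0.1, -89.5]
contact_force: [1.1, -0.7, 0.6]
gripper_width: 0.0601
grasp_force: 0.0
t: 33.78
position: [0.4661, -0.3745, 0.2608]
eef_rot: [-180.0, -0.0, -141.4]
contact_force: [-1.2, 0.9, 0.4]
gripper_width: 0.0597
grasp_force: 0.0
t: 34.4
position: [0.4661, -0.3744, 0.2608]
eef_rot: [-180.0, 0.0, -179.4]
contact_force: [0.7, 0.4, 0.2]
gripper_width: 0.0596
grasp_force: 0.0
t 34.4 pos [ 0.4661 -0.3744  0.2608] rot [-179.99    0.   -179.43] q1,q6 [-46.6 -47.2] w 0.0596
shift mm [-37.8 392.1 -19.2]
turn rad [-0.0001  0.      0.01  ]
```

View pics/c6.png

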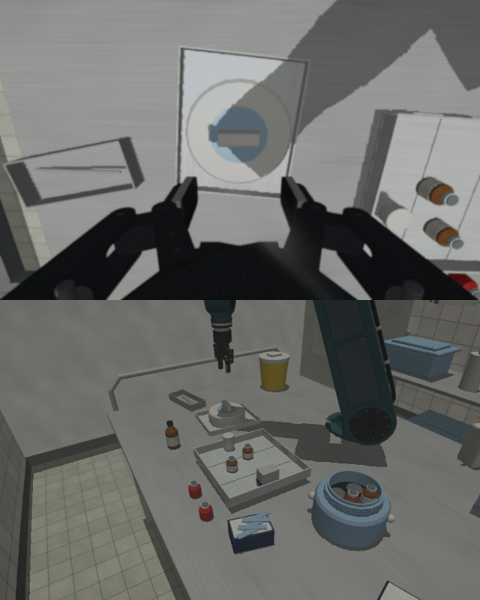

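The lid lies flat inside the tray, seen in the wrist view at (240,130) of the half-size image. The picture budget is now used up, so I'll work from numbers. Move over the shelf and locate the old vials by colour.

```bash
python3 -m handwheel '[[[-5,30,-5],[0,0,0],60],[[-5,50,-5],[0,0,0],60],[[-5,50,-5],[0,0,0],60],[[-5,50,-5],[0,0,0],60],[[-5,50,0],[0,0,0],60]]' >/dev/null; python3 -m handwheel '[[[-5,50,0],[0,0,0],60],[[-4,50,0],[0,0,0],60],[[-4,40,0],[0,0,0],60],[[0,20,0],[0,0,0],60],[[0,0,0],[0,0,0],60]]'
cat > amber.py <<'E'
from h import *
def blobs(d,minA=60):
    hsv=cv2.cvtColor(d['pixels'],cv2.COLOR_RGB2HSV)
    m=((hsv[...,0]>=5)&(hsv[...,0]<=18)&(hsv[...,1]>110)&(hsv[...,2]>35)).astype('u1')
    n,l,st,c=cv2.connectedComponentsWithStats(m)
    return m,[(l==i) for i in range(1,n) if st[i,4]>=minA]
def cap(d,b):
    """hull of amber blob (dilated) -> non-amber low-sat pixels enclosed/adjacent = cap"""
    hsv=cv2.cvtColor(d['pixels'],cv2.COLOR_RGB2HSV)
    pts=np.argwhere(b)[:,::-1].astype(np.int32)
    return cv2.minEnclosingCircle(pts),cv2.boundingRect(pts),len(pts)
if __name__=='__main__':
    import sys
    d=snap(sys.argv[1],sys.argv[2])
    m,B=blobs(d)
    for b in B:
        (c,r),bb,n=cap(d,b); print('circ',np.round(c,1),round(r,1),'bbox',bb,n,'onz .066',onz(d,c,.066).round(3))
E
python3 amber.py wrist w10; python3 goto.py .5 .018 .28 -180; python3 - <<'E'
from h import *
for n in('w10',):
  d=load(n)
  for X in [(.5955,.021,.082),(.650,.012,.082),(.5955,.021,.066)]: print(np.round(proj(d,X)))
E
```

```text
t: 35.75
position: [0.5005, 0.017, 0.2809]
eef_rot: [180.0, 0.0, -179.2]
contact_force: [-0.9, -0.5, -0.1]
gripper_width: 0.06
grasp_force: 0.0
t 35.8 pos [0.5005 0.0162 0.2809] rot [-1.7999e+02  1.0000e-02 -1.7931e+02] q1,q6 [-7.5 -8.2] w 0.0601
shift mm [0.5 1.8 0.9]
turn rad [-0.0002  0.0001  0.0121]
[321. 254.]
[313. 292.]
[321. 248.]
```

```bash
python3 -m handwheel '[[[-50,1,0],[0,0,0],60],[[-50,1,0],[0,0,0],60],[[-40,0,0],[0,0,0],60],[[0,0,0],[0,0,0],60]]'; python3 - <<'E'
from h import *
d=snap('wrist','w11'); hsv=cv2.cvtColor(d['pixels'],cv2.COLOR_RGB2HSV)
for X in [(.5955,.021),(.650,.012)]:
  u,v=np.round(proj(d,(*X,.082))).astype(int); print(u,v, np.round(proj(d,(*X,.066))))
  for dv in range(-30,31,5): print(dv,[tuple(int(t) for t in hsv[v+dv,u+du]) for du in(-24,-12,-6,0,6,12,24)])
E
```

```text
t: 36.3
position: [0.6424, 0.0178, 0.2791]
eef_rot: [-180.0, -0.1, -179.5]
contact_force: [-1.0, -0.0, 0.0]
gripper_width: 0.0597
grasp_force: 0.0
322 139 [322. 138.]
-30 [(12, 56, 105), (68, 6, 181), (75, 4, 114), (70, 7, 112), (90, 5, 112), (70, 7, 112), (70, 7, 113)]
-25 [(13, 99, 98), (60, 4, 180), (75, 5, 113), (75, 5, 113), (60, 2, 112), (60, 2, 112), (75, 5, 113)]
-20 [(15, 37, 97), (70, 4, 179), (60, 5, 112), (75, 5, 110), (70, 7, 112), (80, 7, 112), (70, 7, 112)]
-15 [(60, 3, 152), (68, 6, 184), (60, 4, 115), (70, 7, 115), (80, 7, 113), (90, 5, 113), (60, 4, 114)]
-10 [(70, 4, 180), (60, 6, 134), (75, 5, 108), (75, 5, 107), (75, 5, 109), (60, 5, 110), (60, 5, 111)]
-5 [(70, 4, 181), (75, 4, 114), (60, 5, 112), (60, 5, 112), (70, 7, 112), (80, 7, 111), (75, 5, 110)]
0 [(60, 3, 180), (60, 5, 112), (45, 5, 112), (60, 5, 112), (70, 7, 112), (75, 5, 112), (75, 5, 111)]
5 [(70, 4, 182), (75, 5, 112), (60, 2, 112), (75, 9, 113), (75, 5, 111), (75, 5, 111), (75, 5, 111)]
10 [(75, 3, 182), (70, 7, 114), (60, 4, 114), (70, 7, 114), (70, 7, 113), (80, 7, 113), (60, 7, 115)]
15 [(60, 4,
[... 1061 characters left out ...]
, 144, 99), (90, 12, 63), (110, 12, 64), (100, 12, 65), (13, 155, 94), (60, 5, 112)]
5 [(70, 4, 184), (12, 143, 98), (90, 12, 62), (98, 16, 64), (98, 16, 65), (13, 161, 92), (75, 4, 114)]
10 [(68, 6, 181), (60, 3, 173), (14, 38, 100), (75, 7, 78), (14, 38, 101), (18, 12, 105), (60, 5, 113)]
15 [(60, 3, 182), (60, 4, 183), (60, 4, 118), (18, 12, 107), (70, 7, 112), (70, 7, 116), (90, 5, 110)]
20 [(70, 4, 181), (70, 4, 182), (60, 3, 181), (70, 4, 180), (60, 4, 179), (60, 3, 180), (70, 4, 177)]
25 [(70, 4, 180), (70, 4, 179), (70, 4, 179), (70, 4, 179), (68, 6, 179), (60, 4, 180), (70, 4, 179)]
30 [(70, 4, 179), (70, 4, 181), (70, 4, 180), (70, 4, 181), (70, 4, 180), (70, 4, 179), (60, 4, 179)]
```

```bash
cat > amber.py <<'E'
from h import *
def find(d,z):
    hsv=cv2.cvtColor(d['pixels'],cv2.COLOR_RGB2HSV).astype(int); H,S,V=hsv[...,0],hsv[...,1],hsv[...,2]
    m=((H>=8)&(H<=18)&(S>90)&(V>30)).astype('u1'); m=cv2.morphologyEx(m,cv2.MORPH_CLOSE,np.ones((3,3)))
    n,l,st,c=cv2.connectedComponentsWithStats(m); out=[]
    for i in range(1,n):
        if st[i,4]<80: continue
        b=(l==i).astype('u1'); hull=cv2.convexHull(np.argwhere(b)[:,::-1].astype(np.int32).reshape(-1,1,2))
        f=np.zeros_like(b); cv2.drawContours(f,[hull],-1,1,-1); f=cv2.dilate(f,np.ones((5,5)))
        g=(f==1)&(S<40)
        if g.sum()<20: continue
        # cap disc: bluish-grey inner top (hue 85-125)
        k=((f==1)&(S>7)&(S<60)&(H>=84)&(H<=125)).astype('u1'); k=cv2.morphologyEx(k,cv2.MORPH_CLOSE,np.ones((3,3)))
        n2,l2,s2,c2=cv2.connectedComponentsWithStats(k)
        j=1+np.argmax(s2[1:,4]) if n2>1 else None
        if j is None: print('blob',st[i],'no cap'); continue
        uv=c2[j]; out.append((uv,onz(d,uv,z)))
        print('amber bbox',st[i].tolist(),'cap px',uv.round(1),s2[j].tolist(),'V',int(np.median(V[l2==j])),'xyz',onz(d,uv,z).round(4))
    return out
if __name__=='__main__':
    import sys
    d=load(sys.argv[2]) if sys.argv[1]=='-' else snap(sys.argv[1],sys.argv[2])
    find(d,float(sys.argv[3]))
E
python3 amber.py - w11 .082;  python3 amber.py - wrist0 .082;python3 amber.py scene s3 .082; python3 amber.py side d3 .082
```

```text
amber bbox [266, 96, 33, 33, 311] cap px [280.4 111.8] [270, 101, 22, 22, 365] V 129 xyz [ 0.5671 -0.0243  0.082 ]
amber bbox [299, 171, 30, 29, 312] cap px [312.9 188.9] [305, 181, 17, 16, 195] V 64 xyz [0.6529 0.0114 0.082 ]
blob [112 229  21  23 104] no cap
amber bbox [62, 244, 47, 37, 1285] cap px [ 67.2 274.9] [64, 271, 8, 8, 18] V 10 xyz [ 0.7706 -0.3076  0.082 ]
amber bbox [364, 147, 33, 34, 361] cap px [384.3 166. ] [375, 156, 19, 20, 249] V 84 xyz [0.5957 0.0213 0.082 ]
amber bbox [414, 155, 32, 33, 390] cap px [436.  174.4] [429, 167, 16, 17, 187] V 110 xyz [0.6516 0.0125 0.082 ]
amber bbox [461, 364, 40, 36, 1128] cap px [459.8 372.3] [459, 370, 3, 6, 9] V 20 xyz [ 0.7157 -0.2566  0.082 ]
amber bbox [221, 168, 15, 15, 185] cap px [228. 166.] [227, 166, 3, 1, 3] V 33 xyz [ 0.7456 -0.3274  0.082 ]
amber bbox [302, 213, 14, 9, 81] cap px [309.5 211. ] [308, 211, 4, 1, 4] V 52 xyz [0.6511 0.0181 0.082 ]
amber bbox [484, 250, 20, 15, 161] cap px [494.9 250.3] [492, 249, 8, 3, 13] V 77 xyz [0.3838 0.3656 0.082 ]
amber bbox [459, 256, 21, 14, 136] cap px [468.3 268.8] [457, 265, 24, 7, 27] V 110 xyz [0.4771 0.374  0.082 ]
amber bbox [399, 286, 20, 19, 262] cap px [411.1 286.6] [409, 284, 6, 5, 16] V 23 xyz [ 0.7689 -0.2841  0.082 ]
```

The nearer old vial has been knocked to about (0.567,-0.024), still upright, and the other is unmoved. Check the clearance to the jar.

```bash
python3 - <<'E'
from h import *
w=load('wrist0'); print('jar top',onz(w,(380,282),.09),'carton top',[onz(w,p,.096).round(3) for p in[(370,8),(432,12),(427,60),(362,57)]])
E
python3 goto.py .567 -.0243 .25 180
```

```text
jar top [ 0.59751629 -0.1127414   0.09      ] carton top [array([0.571, 0.163, 0.096]), array([0.626, 0.161, 0.096]), array([0.626, 0.122, 0.096]), array([0.566, 0.124, 0.096])]
t 36.45 pos [0.64   0.0185 0.2808] rot [-1.8000e+02 -2.0000e-02 -1.7949e+02] q1,q6 [-5.6 -6.1] w 0.0604
shift mm [ 73.3 -42.1  30.9]
turn rad [-0.0001 -0.0004  0.009 ]
```

```bash
python3 -m handwheel '[[[37,-21,0],[0,0,0.009],60],[[37,-21,40],[0,0,0],60],[[0,0,50],[0,0,0],60],[[0,0,0],[0,0,0],60]]' 50; python3 amber.py wrist w12 .082;  python3 goto.py .567 -.0243 .065 180
```

```text
t: 36.95
position: [0.564, -0.0232, 0.1894]
eef_rot: [180.0, -0.2, 180.0]
contact_force: [-0.4, 0.9, -0.6]
gripper_width: 0.0604
grasp_force: 0.0
amber bbox [296, 179, 42, 39, 618] cap px [316.1 205.5] [305, 195, 23, 22, 394] V 63 xyz [ 0.5665 -0.0252  0.082 ]
blob [345 266  27  23 277] no cap
t 37.0 pos [ 0.5657 -0.0232  0.1915] rot [ 1.7999e+02 -6.0000e-02 -1.7999e+02] q1,q6 [-10.6 -10.6] w 0.06
shift mm [ -1.4  -1.2 126.5]
turn rad [ 0.0002 -0.0011  0.0001]
```

```bash
python3 -m handwheel '[[[-1,-1.5,50],[0,0,0],60],[[0,0,50],[0,0,0],60],[[0,0,26],[0,0,0],60],[[0,0,0],[0,0,0],30],[[0,0,0],[0,0,0],30]]' 50;python3 -m handwheel '[[[0,0,0],[0,0,0],30],[[0,0,-30],[0,0,0],30],[[0,0,-30],[0,0,0],30],[[0,0,0],[0,0,0],30]]'; python3 goto.py .4674 .0225 .125 180
```

```text
t: 37.62
position: [0.5692, -0.0247, 0.0671]
eef_rot: [-180.0, 0.2, -180.0]
contact_force: [-0.1, -0.2, -0.0]
gripper_width: 0.0381
grasp_force: 50.2
t: 38.12
position: [0.5692, -0.0249, 0.1277]
eef_rot: [-179.9, 0.3, -180.0]
contact_force: [0.1, -0.6, -0.6]
gripper_width: 0.0383
grasp_force: 50.5
t 38.12 pos [ 0.5692 -0.0249  0.1277] rot [-179.95    0.28 -179.98] q1,q6 [-10.7 -10.7] w 0.0383
shift mm [101.8  47.4   2.2]
turn rad [-0.001   0.0049  0.0003]
```

```bash
python3 -m handwheel '[[[30,14,0],[0,0,0],30],[[40,18,0],[0,0,0],30],[[29,15,10],[0,0,0],30],[[0,0,25],[0,0,0],30],[[0,0,10],[0,0,0],30]]'; python3 -m handwheel '[[[0,0,6],[0,0,0],30],[[0,0,5],[0,0,0],30],[[0,0,2],[0,0,0],30],[[0,0,0],[0,0,0],30]]';  python3 goto.py .4697 .0225 .0671 180
```

```text
t: 38.75
position: [0.4681, 0.0225, 0.079]
eef_rot: [180.0, -0.1, -180.0]
contact_force: [0.0, 0.5, -1.0]
gripper_width: 0.0386
grasp_force: 50.5
t: 39.25
position: [0.4689, 0.0223, 0.0669]
eef_rot: [-180.0, 0.0, -180.0]
contact_force: [-0.3, 0.1, -0.5]
gripper_width: 0.0384
grasp_force: 50.5
t 39.25 pos [0.4689 0.0223 0.0669] rot [-1.8000e+02  1.0000e-02 -1.7999e+02] q1,q6 [-7.2 -7.2] w 0.0384
shift mm [-0.8  0.2 -0.2]
turn rad [-0.      0.0002  0.0001]
```

```bash
python3 -m handwheel '[[[0,0,0.7],[0,0,0],30],[[0,0,0],[0,0,0],60],[[0,0,0],[0,0,0],60],[[0,0,-30],[0,0,0],60],[[0,0,-50],[0,0,0],60]]'; python3 -m handwheel '[[[-40,-2,-40],[0,0,0],60],[[-60,-3,0],[0,0,0],60],[[-60,-3,0],[0,0,0],60],[[-20,-2,0],[0,0,0],60],[[0,0,0],[0,0,0],60]]'; python3 amber.py wrist w13 .082;  python3 goto.py .652 .012 .067 180
```

```text
t: 39.88
position: [0.4678, 0.0225, 0.1462]
eef_rot: [180.0, -0.2, -180.0]
contact_force: [0.9, -0.7, 0.5]
gripper_width: 0.0603
grasp_force: 0.0
t: 40.5
position: [0.6494, 0.0123, 0.1852]
eef_rot: [180.0, -0.0, -180.0]
contact_force: [-1.1, -0.4, -0.8]
gripper_width: 0.0598
grasp_force: 0.0
amber bbox [297, 181, 42, 39, 645] cap px [317.2 207.9] [306, 197, 23, 23, 399] V 67 xyz [0.6532 0.0112 0.082 ]
blob [ 58 254  32  32 276] no cap
blob [   0  277   52   53 2146] no cap
t 40.55 pos [0.6484 0.0124 0.1856] rot [ 1.8000e+02 -5.0000e-02 -1.7999e+02] q1,q6 [-6.1 -6.1] w 0.0599
shift mm [ -3.7  -0.4 118.6]
turn rad [ 0.0001 -0.001   0.0001]
```

```bash
python3 -m handwheel '[[[-3,-1,50],[0,0,0],60],[[0,0,45],[0,0,0],60],[[0,0,23],[0,0,0],60],[[0,0,0],[0,0,0],30],[[0,0,0],[0,0,0],30]]' 50;python3 -m handwheel '[[[0,0,0],[0,0,0],30],[[0,0,-30],[0,0,0],30],[[0,0,-30],[0,0,0],30],[[0,0,-20],[0,0,0],30],[[0,0,0],[0,0,0],30]]'; python3 goto.py .5133 .0203 .145 180
```

```text
t: 41.18
position: [0.6517, 0.0114, 0.0697]
eef_rot: [-180.0, 0.1, -180.0]
contact_force: [-0.1, -0.6, -0.4]
gripper_width: 0.0382
grasp_force: 50.2
t: 41.8
position: [0.6526, 0.0113, 0.1501]
eef_rot: [-180.0, 0.2, -180.0]
contact_force: [0.1, 0.2, -0.9]
gripper_width: 0.0385
grasp_force: 50.4
t 41.8 pos [0.6526 0.0113 0.1501] rot [-179.98    0.21 -179.99] q1,q6 [-6.2 -6.2] w 0.0385
shift mm [139.3   9.    4.6]
turn rad [-0.0004  0.0036  0.0002]
```

```bash
python3 -m handwheel '[[[40,2,0],[0,0,0],30],[[50,4,0],[0,0,0],30],[[40,3,10],[0,0,0],30],[[9,0,30],[0,0,0],30],[[0,0,20],[0,0,0],30]]'; python3 -m handwheel '[[[0,0,12],[0,0,0],30],[[0,0,6],[0,0,0],30],[[0,0,3],[0,0,0],30],[[0,0,0],[0,0,0],30]]';  python3 goto.py .5133 .0203 .0697 180
```

```text
t: 42.42
position: [0.5111, 0.0205, 0.0868]
eef_rot: [180.0, -0.1, -180.0]
contact_force: [-0.7, 0.1, -0.2]
gripper_width: 0.0382
grasp_force: 50.4
t: 42.92
position: [0.5127, 0.0204, 0.0682]
eef_rot: [-180.0, 0.0, -180.0]
contact_force: [-7.3, 0.2, 17.3]
gripper_width: 0.0387
grasp_force: 52.4
t 42.92 pos [0.5127 0.0204 0.0682] rot [-1.7999e+02  4.0000e-02 -1.7998e+02] q1,q6 [-6.8 -6.8] w 0.0387
shift mm [-0.6 -0.1 -1.5]
turn rad [-0.0002  0.0007  0.0003]
```

```bash
python3 -m handwheel '[[[0,0,-1],[0,0,0],30],[[0,0,0],[0,0,0],60],[[0,0,0],[0,0,0],60],[[0,0,-30],[0,0,0],60],[[0,0,-50],[0,0,0],60]]'; python3 -m handwheel '[[[-40,0,-50],[0,0,0],60],[[-40,0,-40],[0,0,0],60],[[0,0,0],[0,0,0],60]]'; python3 amber.py wrist w14 .082;python3 -m handwheel '[[[20,40,-20],[0,0,0],60],[[30,60,-20],[0,0,0],60],[[30,60,-20],[0,0,0],60],[[20,60,0],[0,0,0],60],[[10,60,0],[0,0,0],60]]' >/dev/null;python3 -m handwheel '[[[0,50,0],[0,0,0],60],[[0,20,0],[0,0,0],60],[[0,0,0],[0,0,0],60]]';  python3 amber.py wrist w15 .146;  python3 goto.py .478 .3715 .3 180
```

```text
t: 43.55
position: [0.5118, 0.0204, 0.148]
eef_rot: [180.0, -0.2, -180.0]
contact_force: [0.7, 0.1, -0.2]
gripper_width: 0.0599
grasp_force: 0.0
t: 43.92
position: [0.5951, 0.0201, 0.2392]
eef_rot: [-180.0, 0.3, -180.0]
contact_force: [0.1, -0.3, -1.2]
gripper_width: 0.0602
grasp_force: 0.0
amber bbox [302, 32, 39, 44, 619] cap px [321.   48.8] [310, 37, 23, 25, 417] V 68 xyz [0.4674 0.0221 0.082 ]
amber bbox [301, 87, 37, 40, 530] cap px [318.8 106.2] [309, 96, 21, 22, 344] V 67 xyz [0.5165 0.0202 0.082 ]
blob [ 96 270  26  24 156] no cap
amber bbox [42, 291, 53, 43, 1587] cap px [ 51.7 333. ] [50, 332, 4, 4, 9] V 9 xyz [ 0.7791 -0.3075  0.082 ]
t: 44.98
position: [0.4876, 0.357, 0.2914]
eef_rot: [-179.9, -0.1, -179.9]
contact_force: [0.2, 0.1, -0.3]
gripper_width: 0.0602
grasp_force: 0.0
amber bbox [347, 137, 39, 40, 640] cap px [368.3 158.6] [358, 149, 22, 20, 329] V 72 xyz [0.4555 0.4039 0.146 ]
amber bbox [43, 145, 30, 29, 445] cap px [ 46.2 160.6] [42, 154, 8, 14, 48] V 114 xyz [0.4574 0.0935 0.146 ]
amber bbox [50, 183, 30, 27, 403] cap px [ 54.2 199.1] [50, 194, 8, 12, 40] V 113 xyz [0.496  0.0917 0.146 ]
amber bbox [333, 190, 38, 35, 508] cap px [353.4 213.5] [344, 205, 20, 19, 276] V 71 xyz [0.5104 0.3918 0.146 ]
t 45.02 pos [0.4879 0.3562 0.2917] rot [-1.7994e+02 -8.0000e-02 -1.7997e+02] q1,q6 [28.4 28.4] w 0.0601
shift mm [ 9.9 15.3 -8.3]
turn rad [-0.0011 -0.0014  0.0006]
```

```bash
python3 - <<'E'
from h import *
d=load('w15'); hsv=cv2.cvtColor(d['pixels'],cv2.COLOR_RGB2HSV).astype(int)
for X in [(.444,.350),(.499,.338),(.5104,.3918)]:
  u,v=np.round(proj(d,(*X,.146))).astype(int); print(u,v)
  for dv in range(-24,25,6): print([tuple(int(t) for t in hsv[v+dv,u+du]) for du in(-18,-12,-6,0,6,12,18)])
E
```

```text
311 146
[(103, 60, 115), (103, 54, 57), (96, 20, 64), (96, 18, 71), (90, 15, 67), (110, 33, 23), (105, 27, 19)]
[(105, 42, 36), (113, 14, 74), (98, 14, 73), (100, 10, 73), (96, 17, 73), (102, 17, 73), (90, 21, 24)]
[(98, 16, 64), (90, 14, 72), (90, 11, 72), (100, 11, 72), (90, 11, 71), (90, 14, 73), (90, 15, 69)]
[(98, 14, 73), (100, 11, 72), (96, 17, 73), (96, 17, 73), (98, 14, 72), (90, 14, 73), (98, 14, 72)]
[(105, 15, 67), (102, 18, 72), (105, 14, 73), (102, 18, 72), (98, 14, 73), (100, 21, 73), (102, 17, 73)]
[(75, 35, 29), (90, 14, 73), (102, 18, 72), (100, 10, 73), (98, 14, 72), (105, 14, 74), (105, 11, 48)]
[(100, 36, 21), (110, 20, 38), (96, 18, 72), (90, 18, 71), (102, 17, 73), (105, 10, 51), (135, 24, 21)]
[(150, 12, 21), (90, 12, 21), (0, 13, 20), (0, 0, 20), (120, 24, 21), (0, 0, 19), (120, 13, 20)]
[(0, 0, 20), (90, 13, 40), (90, 7, 35), (30, 24, 21), (60, 12, 22), (0, 13, 20), (20, 40, 19)]
299 202
[(75, 27, 19), (105, 15, 69), (90, 14, 71), (98, 14, 72), (98, 14, 71), (102, 17, 73), (120, 12, 43)]
[(75, 38, 27), (98, 14, 72), (96, 15, 86), (90, 14, 71), (100, 11, 71),
[... 1028 characters left out ...]
, (80, 7, 116), (15, 25, 104), (13, 167, 104), (23, 49, 21)]
[(13, 158, 108), (13, 60, 98), (90, 14, 72), (83, 14, 71), (84, 17, 73), (12, 86, 107), (104, 45, 73)]
[(13, 161, 103), (14, 34, 111), (102, 18, 72), (90, 15, 70), (90, 11, 70), (17, 20, 114), (104, 64, 88)]
[(10, 32, 24), (13, 147, 104), (83, 12, 82), (90, 11, 70), (105, 13, 77), (150, 7, 78), (103, 61, 88)]
[(104, 62, 91), (102, 65, 90), (107, 28, 82), (107, 21, 85), (102, 62, 90), (103, 66, 89), (102, 60, 114)]
[(103, 59, 91), (102, 62, 91), (104, 61, 92), (103, 66, 89), (103, 63, 101), (103, 57, 148), (102, 49, 189)]
[(104, 56, 100), (103, 57, 111), (103, 60, 119), (103, 53, 158), (102, 49, 189), (102, 49, 189), (103, 34, 157)]
```

Only two new vials are there; the other two places in the carrier show plain deck discs. Approach the first at (0.510,0.392) with the jaws tangential.

```bash
python3 -m handwheel '[[[-19,33,0],[0,0,-0.14],46],[[0,0,20],[0,0,-0.14],46],[[0,0,20],[0,0,-0.14],46],[[0,0,0],[0,0,-0.14],46],[[0,0,0],[0,0,0],46]]' 50;  python3 amber.py wrist w16 .146; python3 goto.py .507 .3897 .13 -148
python3 - <<'E'
from h import *
print(tri([ray(load('w15'),(353.4,213.5)),ray(load('w16'),(318,208))]))
E
```

```text
t: 45.65
position: [0.5075, 0.3882, 0.2526]
eef_rot: [-180.0, -0.0, -148.0]
contact_force: [0.5, 0.0, 0.5]
gripper_width: 0.0461
grasp_force: 0.0
blob [  0   0  22  20 388] no cap
amber bbox [344, 135, 45, 47, 815] cap px [370.1 160.3] [358, 149, 25, 24, 449] V 78 xyz [0.4555 0.404  0.146 ]
amber bbox [299, 181, 45, 38, 677] cap px [320.8 207.6] [310, 197, 23, 22, 390] V 77 xyz [0.5105 0.3915 0.146 ]
t 45.7 pos [0.5076 0.3885 0.2528] rot [-1.7999e+02 -1.0000e-02 -1.4816e+02] q1,q6 [30.1 -1.7] w 0.046
shift mm [ -0.2   1.3 122.8]
turn rad [-0.0001 -0.0001 -0.0028]
(array([0.52138149, 0.39568392, 0.11276892]), [np.float64(0.0005222195589097794), np.float64(0.0005222195589097719)])
```

Both views agree on position at z = 0.146. Descend.

```bash
python3 -m handwheel '[[[0,1.2,50],[0,0,0],46],[[0,0,40],[0,0,0],46],[[0,0,0],[0,0,0],46]]'; python3 goto.py .507 .3897 .13 -148
```

```text
t: 46.08
position: [0.5056, 0.3895, 0.1608]
eef_rot: [180.0, -0.3, -148.1]
contact_force: [-0.2, -0.6, 0.5]
gripper_width: 0.0461
grasp_force: 0.0
t 46.08 pos [0.5056 0.3895 0.1608] rot [ 180.     -0.25 -148.08] q1,q6 [30.3 -1.6] w 0.0461
shift mm [-1.4 -0.6 30.8]
turn rad [ 0.0001 -0.0044 -0.0015]
```

```bash
python3 -m handwheel '[[[-0.5,0,15],[0,0,0],46],[[0,0,15],[0,0,0],46],[[0,0,0],[0,0,0],46],[[0,0,0],[0,0,0],30],[[0,0,0],[0,0,0],30]]';python3 -m handwheel '[[[0,0,0],[0,0,0],30],[[0,0,-20],[0,0,0],30],[[0,0,-35],[0,0,0],30],[[0,0,-40],[0,0,0],30],[[0,0,0],[0,0,0],30]]'; python3 goto.py .5613 .018 .22 180
```

```text
t: 46.7
position: [0.5073, 0.3912, 0.1331]
eef_rot: [-180.0, 0.0, -147.9]
contact_force: [0.7, 0.2, -0.9]
gripper_width: 0.0384
grasp_force: 50.2
t: 47.32
position: [0.5081, 0.3917, 0.2306]
eef_rot: [-180.0, 0.3, -147.9]
contact_force: [0.7, 0.3, -1.3]
gripper_width: 0.0386
grasp_force: 50.3
t 47.33 pos [0.5081 0.3917 0.2306] rot [-179.99    0.28 -147.9 ] q1,q6 [30.4 -1.7] w 0.0386
shift mm [ 153.6 -344.9    9.9]
turn rad [0.0012 0.0049 0.5602]
```

```bash
python3 -m handwheel '[[[0,0,0],[0,0,0.14],30],[[0,0,0],[0,0,0.14],30],[[0,0,0],[0,0,0.14],30],[[0,0,0],[0,0,0.14],30],[[-4,-30,0],[0,0,0],30]]';python3 -m handwheel '[[[-10,-60,0],[0,0,0],30],[[-10,-60,0],[0,0,0],30],[[-10,-60,0],[0,0,0],30],[[-10,-60,0],[0,0,0],30],[[-10,-60,0],[0,0,0],30]]'; python3 -m handwheel '[[[0,-35,0],[0,0,0],30],[[0,-8,20],[0,0,0],30],[[0,0,40],[0,0,0],30],[[0,0,0],[0,0,0],30]]'; python3 goto.py .5626 .0179 .069 180;  python3 amber.py wrist w17 .082;
```

```text
t: 47.95
position: [0.5107, 0.3618, 0.2264]
eef_rot: [-180.0, -0.1, 180.0]
contact_force: [0.4, -0.6, -1.5]
gripper_width: 0.0384
grasp_force: 50.4
t: 48.58
position: [0.5609, 0.0592, 0.2269]
eef_rot: [180.0, -0.0, -180.0]
contact_force: [0.5, 0.9, -1.0]
gripper_width: 0.0384
grasp_force: 50.5
t: 49.08
position: [0.5594, 0.0182, 0.1652]
eef_rot: [180.0, -0.3, 180.0]
contact_force: [1.1, -0.7, -0.5]
gripper_width: 0.038
grasp_force: 50.6
t 49.08 pos [0.5594 0.0182 0.1652] rot [179.96  -0.3  179.99] q1,q6 [-6.5 -6.5] w 0.038
shift mm [-3.7 -0.3 96.2]
turn rad [ 0.0006 -0.0052 -0.0001]
amber bbox [299, 58, 52, 56, 1028] cap px [324.4  82.3] [310, 67, 30, 32, 707] V 73 xyz [0.4674 0.0221 0.082 ]
amber bbox [297, 128, 49, 49, 890] cap px [321.2 155. ] [308, 141, 28, 28, 584] V 70 xyz [0.5164 0.0201 0.082 ]
amber bbox [279, 229, 80, 61, 2294] cap px [306.2 284.4] [296, 275, 26, 17, 278] V 71 xyz [0.6223 0.008  0.082 ]
amber bbox [53, 329, 34, 17, 247] cap px [ 84.6 344.4] [80, 341, 9, 7, 18] V 19 xyz [ 0.6849 -0.1919  0.082 ]
amber bbox [0, 364, 42, 36, 813] cap px [ 24.7 386.2] [12, 373, 30, 25, 102] V 18 xyz [ 0.7359 -0.2639  0.082 ]
```

```bash
python3 -m handwheel '[[[-1.5,0,50],[0,0,0],30],[[0,0,25],[0,0,0],30],[[0,0,12],[0,0,0],30],[[0,0,5],[0,0,0],30],[[0,0,2],[0,0,0],30]]'; python3 -m handwheel '[[[0,0,0],[0,0,0],30]]'; python3 goto.py .5626 .0179 .069 180
```

```text
t: 49.75
position: [0.5633, 0.0181, 0.0745]
eef_rot: [-180.0, 0.1, -180.0]
contact_force: [-0.7, 0.0, -0.4]
gripper_width: 0.0386
grasp_force: 50.6
t: 49.88
position: [0.5631, 0.0181, 0.0743]
eef_rot: [-180.0, 0.1, -180.0]
contact_force: [0.4, 0.2, -1.0]
gripper_width: 0.0381
grasp_force: 50.6
t 49.88 pos [0.5631 0.0181 0.0743] rot [-1.7999e+02  6.0000e-02 -1.7999e+02] q1,q6 [-6.4 -6.5] w 0.0381
shift mm [ 0.5 -0.2  5.3]
turn rad [-0.0001  0.001   0.0002]
```

```bash
python3 -m handwheel '[[[0,0,2.5],[0,0,0],30],[[0,0,0],[0,0,0],30]]';  python3 -m handwheel '[[[0,0,2],[0,0,0],30],[[0,0,0],[0,0,0],30]]';python3 -m handwheel '[[[0,0,1],[0,0,0],30],[[0,0,0],[0,0,0],30]]'
```

```text
t: 50.12
position: [0.5627, 0.0181, 0.0712]
eef_rot: [-180.0, 0.0, -180.0]
contact_force: [0.7, 0.0, -1.1]
gripper_width: 0.0384
grasp_force: 50.6
t: 50.38
position: [0.5626, 0.0181, 0.069]
eef_rot: [180.0, -0.0, -180.0]
contact_force: [-0.3, 0.5, 0.0]
gripper_width: 0.0383
grasp_force: 50.6
t: 50.62
position: [0.5627, 0.0181, 0.0689]
eef_rot: [-180.0, 0.0, -180.0]
contact_force: [-3.9, -0.2, 11.5]
gripper_width: 0.0382
grasp_force: 52.0
```

```bash
python3 -m handwheel '[[[0,0,-0.8],[0,0,0],30],[[0,0,0],[0,0,0],60],[[0,0,0],[0,0,0],60],[[0,0,-40],[0,0,0],60],[[0,0,-60],[0,0,0],60]]'; python3 -m handwheel '[[[0,20,-60],[0,0,0],46],[[15,60,-20],[0,0,0],46],[[15,60,0],[0,0,0],46],[[15,60,0],[0,0,0],46],[[15,60,0],[0,0,0],46]]';  python3 -m handwheel '[[[20,60,0],[0,0,0],46],[[20,50,0],[0,0,0],46],[[5,13,0],[0,0,0.163],46],[[0,0,0],[0,0,0.163],46],[[0,0,0],[0,0,0.163],46]]' ; python3 -m handwheel '[[[0,0,0],[0,0,0.163],46],[[0,0,0],[0,0,0.163],46],[[0,0,0],[0,0,0.163],46],[[0,0,0],[0,0,0],46]]';python3 amber.py wrist w18 .146; python3 goto.py .4577 .4007 .133 124
```

```text
t: 51.25
position: [0.5617, 0.0182, 0.1689]
eef_rot: [180.0, -0.2, -180.0]
contact_force: [1.0, -0.5, -0.3]
gripper_width: 0.06
grasp_force: 0.0
t: 51.88
position: [0.5025, 0.2774, 0.2475]
eef_rot: [180.0, 0.0, -180.0]
contact_force: [1.1, -0.7, -0.8]
gripper_width: 0.0461
grasp_force: 0.0
t: 52.5
position: [0.4582, 0.3982, 0.2472]
eef_rot: [-180.0, -0.0, 151.7]
contact_force: [-0.2, -0.2, -0.7]
gripper_width: 0.0461
grasp_force: 0.0
t: 53.0
position: [0.4584, 0.3979, 0.2473]
eef_rot: [-180.0, -0.0, 124.0]
contact_force: [-0.9, -0.0, 0.0]
gripper_width: 0.0462
grasp_force: 0.0
amber bbox [296, 169, 47, 45, 815] cap px [318.6 196.4] [307, 185, 24, 24, 426] V 77 xyz [0.4554 0.4044 0.146 ]
t 53.05 pos [0.4584 0.3978 0.2473] rot [-179.99   -0.    124.18] q1,q6 [33.3 89.1] w 0.0461
shift mm [  2.7   1.  114.3]
turn rad [-0.0002  0.      0.0032]
```

```bash
python3 -m handwheel '[[[2.5,1,45],[0,0,0],46],[[0,0,40],[0,0,0],46],[[0,0,0],[0,0,0],46]]'; python3 goto.py .4577 .4007 .133 124; python3 -m handwheel '[[[0,0,15],[0,0,0],46],[[0,0,13],[0,0,0],46],[[0,0,0],[0,0,0],46],[[0,0,0],[0,0,0],30],[[0,0,0],[0,0,0],30]]';python3 -m handwheel '[[[0,0,0],[0,0,0],30],[[0,0,-20],[0,0,0],30],[[0,0,-35],[0,0,0],30],[[0,0,-45],[0,0,0],30],[[0,0,0],[0,0,0],30]]'; python3 goto.py .6142 .0155 .23 180
```

```text
t: 53.42
position: [0.4566, 0.3997, 0.1604]
eef_rot: [-179.7, -0.0, 124.1]
contact_force: [-0.6, -0.0, -0.0]
gripper_width: 0.046
grasp_force: 0.0
t 53.42 pos [0.4566 0.3997 0.1604] rot [-179.73   -0.    124.15] q1,q6 [33.5 89.4] w 0.046
shift mm [ 0.2  1.6 27.4]
turn rad [-0.0047 -0.0001  0.0026]
t: 54.05
position: [0.458, 0.4006, 0.1349]
eef_rot: [180.0, -0.0, 124.0]
contact_force: [0.3, -0.5, 0.1]
gripper_width: 0.0381
grasp_force: 50.2
t: 54.68
position: [0.4589, 0.4012, 0.2376]
eef_rot: [179.7, 0.0, 124.0]
contact_force: [0.7, -0.0, -2.0]
gripper_width: 0.0377
grasp_force: 50.4
t 54.67 pos [0.4589 0.4012 0.2376] rot [179.7    0.   123.98] q1,q6 [33.5 89.5] w 0.0377
shift mm [-406.6  -86.8    7.1]
turn rad [ 0.0048  0.0026 -0.9777]
```

```bash
python3 -m handwheel '[[[0,0,0],[0,0,-0.163],30],[[0,0,0],[0,0,-0.163],30],[[0,0,0],[0,0,-0.163],30],[[0,0,0],[0,0,-0.163],30],[[0,0,0],[0,0,-0.163],30]]';python3 -m handwheel '[[[0,0,0],[0,0,-0.163],30],[[-10,-25,0],[0,0,0],30],[[-25,-55,0],[0,0,0],30],[[-25,-55,0],[0,0,0],30],[[-25,-55,0],[0,0,0],30]]';python3 -m handwheel '[[[-25,-55,0],[0,0,0],30],[[-25,-55,0],[0,0,0],30],[[-20,-55,0],[0,0,0],30],[[-5,-25,0],[0,0,0],30],[[0,-6,30],[0,0,0],30]]'; python3 -m handwheel '[[[0,0,35],[0,0,0],30],[[0,0,0],[0,0,0],30]]'; python3 goto.py .6188 .0155 .0709 180;  python3 amber.py wrist w19 .082
```

```text
t: 55.3
position: [0.4576, 0.4003, 0.2334]
eef_rot: [-179.9, -0.1, 171.0]
contact_force: [-0.2, 0.2, -0.9]
gripper_width: 0.0385
grasp_force: 50.4
t: 55.92
position: [0.5431, 0.2087, 0.2336]
eef_rot: [-180.0, -0.1, -180.0]
contact_force: [0.8, 0.7, -0.4]
gripper_width: 0.0383
grasp_force: 50.5
t: 56.55
position: [0.619, 0.0124, 0.2044]
eef_rot: [-180.0, 0.1, 179.9]
contact_force: [0.0, -1.0, -2.5]
gripper_width: 0.038
grasp_force: 50.5
t: 56.8
position: [0.6163, 0.0146, 0.1668]
eef_rot: [180.0, -0.3, 180.0]
contact_force: [-0.8, 0.6, 0.3]
gripper_width: 0.0385
grasp_force: 50.5
t 56.8 pos [0.6163 0.0146 0.1668] rot [179.97  -0.3  180.  ] q1,q6 [-6.2 -6.2] w 0.0385
shift mm [-3.   0.9 95.9]
turn rad [ 0.0006 -0.0052 -0.    ]
amber bbox [303, 0, 55, 33, 993] cap px [330.7   1.9] [319, 0, 23, 7, 93] V 72 xyz [0.4758 0.0223 0.082 ]
amber bbox [301, 47, 51, 56, 1038] cap px [326.8  70.4] [313, 55, 29, 32, 716] V 74 xyz [0.5166 0.0201 0.082 ]
amber bbox [299, 119, 49, 49, 889] cap px [323.1 145.1] [310, 132, 28, 27, 583] V 71 xyz [0.5664 0.0178 0.082 ]
amber bbox [279, 212, 80, 62, 2287] cap px [302.  270.4] [296, 260, 18, 16, 128] V 75 xyz [0.6672 0.0011 0.082 ]
blob [ 47 288  35  31 336] no cap
blob [   0  317   42   55 1723] no cap
```

```bash
python3 -m handwheel '[[[-1.5,1,50],[0,0,0],30],[[0,0,25],[0,0,0],30],[[0,0,12],[0,0,0],30],[[0,0,5],[0,0,0],30],[[0,0,2],[0,0,0],30]]'; python3 -m handwheel '[[[0,0,2],[0,0,0],30],[[0,0,0],[0,0,0],30]]';  python3 -m handwheel '[[[0,0,1],[0,0,0],30],[[0,0,0],[0,0,0],30]]'; python3 goto.py .6193 .0155 .0709 180
```

```text
t: 57.48
position: [0.6201, 0.0155, 0.0764]
eef_rot: [-180.0, 0.1, -180.0]
contact_force: [-1.2, 0.1, -1.2]
gripper_width: 0.0388
grasp_force: 50.5
t: 57.72
position: [0.6196, 0.0155, 0.0738]
eef_rot: [-180.0, 0.0, -180.0]
contact_force: [0.1, 0.5, 0.2]
gripper_width: 0.038
grasp_force: 50.5
t: 57.98
position: [0.6194, 0.0155, 0.0725]
eef_rot: [180.0, 0.0, -180.0]
contact_force: [-0.2, 0.3, -0.9]
gripper_width: 0.0385
grasp_force: 50.5
t 57.98 pos [0.6194 0.0155 0.0725] rot [ 180.      0.   -179.99] q1,q6 [-6.1 -6.1] w 0.0385
shift mm [ 0.1 -0.   1.6]
turn rad [0.     0.0001 0.0002]
```

```bash
python3 -m handwheel '[[[0,0,1.5],[0,0,0],30],[[0,0,0],[0,0,0],30]]'; python3 -m handwheel '[[[0,0,0.5],[0,0,0],30],[[0,0,0],[0,0,0],30]]'
```

```text
t: 58.22
position: [0.6194, 0.0155, 0.0709]
eef_rot: [-180.0, 0.0, -180.0]
contact_force: [-1.3, 0.8, -1.6]
gripper_width: 0.0385
grasp_force: 50.8
t: 58.48
position: [0.6194, 0.0155, 0.0709]
eef_rot: [-180.0, 0.0, -180.0]
contact_force: [-1.8, -0.2, 5.8]
gripper_width: 0.0384
grasp_force: 51.2
```

Contact. Release, rise, and check the whole row. I'll also check the carrier for any remaining vials.

```bash
python3 -m handwheel '[[[0,0,0],[0,0,0],60],[[0,0,0],[0,0,0],60],[[0,0,-40],[0,0,0],60],[[0,0,-60],[0,0,0],60],[[0,0,-60],[0,0,0],60]]' >/dev/null;  python3 -m handwheel '[[[-20,0,-60],[0,0,0],60],[[-30,0,-20],[0,0,0],60],[[0,0,0],[0,0,0],60],[[0,0,0],[0,0,0],60]]'; python3 amber.py wrist w20 .082
python3 -m handwheel '[[[30,50,0],[0,0,0],60],[[40,60,0],[0,0,0],60],[[40,60,0],[0,0,0],60],[[40,60,0],[0,0,0],60],[[30,60,0],[0,0,0],60]]' >/dev/null; python3 -m handwheel '[[[10,50,0],[0,0,0],60],[[0,0,0],[0,0,0],60],[[0,0,0],[0,0,0],60]]';echo carrier; python3 amber.py wrist w21 .146; echo scene;python3 amber.py scene s4 .082
python3 - <<'E'
from h import *
P=np.array([[.4674,.0221],[.5166,.0201],[.5664,.0178]]);
d=load('w21')
hsv=cv2.cvtColor(d['pixels'],cv2.COLOR_RGB2HSV).astype(int)
for X in [(.444,.350),(.499,.338),(.512,.3927),(.4555,.404)]:
  u,v=np.round(proj(d,(*X,.097))).astype(int); print(u,v,hsv[v-4:v+5,u-4:u+5].reshape(-1,3).mean(0).round() if 0<v<390 else '')
# jar / carton unmoved: compare scene0 and s4 near them
a=load('scene0')['pixels'].astype(int);b=load('s4')['pixels'].astype(int)
for n,(x0,y0,x1,y1) in dict(jar=(297,176,315,202),carton=(340,216,374,248),red=(248,238,288,296),syr=(300,284,368,336),bottle=(218,158,242,200)).items(): print(n,abs(a-b)[y0:y1,x0:x1].mean().round(1))
E
```

```text
t: 59.6
position: [0.6687, 0.0156, 0.3087]
eef_rot: [180.0, -0.1, -180.0]
contact_force: [-0.2, 0.2, 0.1]
gripper_width: 0.0603
grasp_force: 0.0
amber bbox [309, 0, 32, 19, 367] cap px [325.4   0.6] [321, 0, 10, 3, 21] V 66 xyz [0.4761 0.023  0.082 ]
amber bbox [307, 28, 32, 37, 404] cap px [322.8  42.1] [315, 33, 17, 19, 254] V 68 xyz [0.5171 0.0203 0.082 ]
amber bbox [306, 75, 30, 33, 336] cap px [320.1  89.1] [312, 80, 17, 19, 233] V 68 xyz [0.5667 0.0174 0.082 ]
amber bbox [305, 117, 29, 30, 301] cap px [318.5 132. ] [311, 124, 16, 17, 191] V 66 xyz [0.6154 0.0155 0.082 ]
amber bbox [79, 220, 44, 35, 1093] cap px [ 85.7 248.6] [84, 245, 5, 9, 29] V 10 xyz [ 0.7706 -0.3048  0.082 ]
t: 60.65
position: [0.4965, 0.3269, 0.3093]
eef_rot: [-180.0, -0.0, -180.0]
contact_force: [0.6, -1.0, 0.1]
gripper_width: 0.0604
grasp_force: 0.0
carrier
amber bbox [76, 137, 28, 28, 380] cap px [ 79.5 151.5] [75, 145, 9, 14, 67] V 115 xyz [0.4596 0.0832 0.146 ]
amber bbox [82, 174, 28, 26, 348] cap px [ 86.5 189.3] [82, 184, 9, 13, 58] V 115 xyz [0.4992 0.0818 0.146 ]
amber bbox [88, 209, 27, 25, 325] cap px [ 93.2 224.5] [88, 220, 10, 11, 47] V 114 xyz [0.5389 0.0803 0.146 ]
amber bbox [94, 241, 26, 24, 301] cap px [ 99.  256.7] [95, 253, 8, 10, 30] V 110 xyz [0.5778 0.0783 0.146 ]
scene
amber bbox [220, 168, 17, 15, 189] cap px [226. 167.] [226, 167, 1, 1, 1] V 35 xyz [ 0.753  -0.3246  0.082 ]
339 133 [96. 15. 72.]
328 179 [100.  15.  70.]
372 190 [94. 16. 70.]
385 143 [96. 16. 71.]
jar 1.2
carton 9.0
red 1.1
syr 1.3
bottle 1.2
```

```bash
python3 - <<'E'
from h import *
d=snap('side','d9'); a=load('side0')['pixels']
for nm,A,B,(x0,y0,x1,y1) in [('scene',load('scene0')['pixels'],load('s4')['pixels'],(336,212,378,252)),('scene s1',load('s1')['pixels'],load('s4')['pixels'],(336,212,378,252)),('d3',load('d3')['pixels'],d['pixels'],(296,174,326,198))]:
  f=lambda I:cv2.Canny(I[y0:y1,x0:x1].copy(),30,80).astype(np.float32)
  g=lambda I:cv2.cvtColor(I,cv2.COLOR_RGB2GRAY)[y0:y1,x0:x1].astype(np.float32)
  print(nm,cv2.phaseCorrelate(f(A),f(B)),cv2.phaseCorrelate(g(A),g(B)),abs(g(A)-g(B)).mean())
E
```

```text
scene ((0.37036273980446666, -0.20057604883461266), 0.6765615055296156) ((0.13556256800330146, -0.3437979479955473), 0.5836375003390842) 11.385715
scene s1 ((0.7245962670434558, 0.1250912785392515), 0.6884884876675076) ((0.302884545316882, 0.019196424086132424), 0.7026767174402873) 6.0886903
d3 ((-0.06320098554162712, 0.16665612580128553), 0.7338132997353871) ((0.14527979192221885, 0.1851029902399155), 0.9762320829762353) 9.770833
```

The carton has not moved; the difference is only shadow. The row is straight and upright, the carrier is empty, and the arm is clear, so I'll hand in.

```bash
python3 -c "
from cell import order; print(order.finish_job())"
```

```text
the job is handed in; nothing more can be done
None
```

The job is handed in at about 61 s of the 210 s allowed: the lid lies flat and right way up in the tray, and the middle row is one straight line of two old vials at the front (first about 6 mm from the lip) with both new vials behind; one old vial got knocked aside mid-run and was picked up from its new spot, and camera checks put the jar, carton, red look-alikes, syringe box and bottle where they started.

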